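Build the squared press stack at the display repair bench

ROBOT

A 6-joint arm with a two-finger parallel gripper is mounted at the origin on the work surface. World frame = base frame: x ahead of the robot, y to its left, z up, the work surface at z = 0. Lengths are in m, angles in rad, forces in N, time in s.
With the tool pointing down it reaches from about 0.375 to 0.9 m from the base axis. Payload 3.1 kg.
Tool frame: the origin (TCP) lies on the mounting face of the last link; the fingertips stand 182 mm ahead of it and the grasp point (between the pads) lies 164 mm ahead of it; y points along the fingers, z is the direction in which the jaws open and shut, and the axes are right-handed (so a half turn about y gives the same grasp; the last joint's range is limited). The gripper opens to 87 mm and grips with 3 to 60 N. Pads are 19 mm wide; open, the fingers measure 117 mm over their backs; the gripper's body (75 mm by 190 mm) begins 51 mm behind the grasp point.
Start: joints at [1.107, 0.527, 1.433, -0, 1.181, -0.178], TCP at [0.176, 0.6, 0.405] pointing down, gripper open.
Joint ranges: [-3.08, 3.08], [-0.75, 2.2], [0.22, 2.44], [-1.43, 4.57], [0, 2.65], [-2.85, 2.85]. Speed limits (rad/s): [2.79, 2.79, 3.14, 3.14, 3.14, 3.14].

INTERFACE

Orientations are given as a rotation vector (axis times angle).
In Python, from plant import status, vision, r gives the robot as it stands.
- The arm moves only by the tool servo_tool, never from a script. Its argument "deltas" is a list of rows, each an object of numbers: "rx", "ry", "rz": the turn, a rotation vector about the tool's x, y, z in rad; "x", "y", "z": the shift along the tool's x, y, z in m; "gripper": the opening in per cent of the stroke, from 0 (shut) to 100 (fully open). A call has 1 to 12 rows; each row is the pose to reach, as a shift and turn from the pose commanded when the call began, along the tool's axes at that moment; what a row does not reach only later rows make up. A row lasts 1/10 s, in which the tool goes at most 50 mm and 8.59 degrees, less where a joint would pass 70% of its speed; a pose out of reach is approached as far as the arm can. A call with a gripper value outside its range is refused whole. The fingers move at their own pace and stop on an object; the grip force is fixed at half the most. Time passes only in rows, so rows that repeat a pose let the fingers close. It gives the time, the measured TCP pose, the force and the opening at its end, in the units of the state.
- status.read_state(): the state, without advancing time (a new reading comes with each control period).
- vision.grab_frame(name): name is "scene" or "top" or "wrist"; returns the picture (420x560x3 uint8, blue, green, red); there is no depth.
- vision.camera_model(name): a dict with "mtx" (3x3 intrinsics, pixels), "R" (3x3) and "t" (3): a world point X has camera coordinates R X + t. Camera axes: x right, y down, z forward; pixel columns grow to the right and rows downward; lengths in m; the calibration is good to about 2 mm. A picture is of the moment at which its call begins: read the wrist's pose just before it. camera_model takes no time and is no camera call; for the wrist camera it gives the pose at the moment of the call.
- r.finish_job(): hands the job in, once; it reports no verdict.
The state is a dict: "t": time; "joint_pos": joint angles; "dq": joint speeds; "effort": joint torques, N m; "ee_pos": TCP position; "tcp_rot": TCP orientation; "contact_force": force on the tool from outside, world axes, zero at the start; "moment": the same for the moment, N m; "opening": finger opening in m.
Only numpy, scipy, OpenCV 4.12 (cv2) and the standard library are available. Lean on these libraries where they do the work, as an engineer would, in place of code of your own. Each camera call takes 0.05 s, during which the arm holds its last target.

TASK

Build the press stack on the grey fixture's bed: first the plain base plate, on it the display panel (black face up, set down, not dropped), and on top the press plate with its grip bar up. With the whole stack built, push it gently but firmly home, first against the long stop and then along it against the end stop, so that all three parts finish flush with one another and touching both stops. Do not slam the stops and leave the other things on the bench alone.

Things in the scene. Friction and masses are not known exactly. Their poses are not given: they have to be found in the camera images.
- fixture: Alignment fixture fixed to the bench: flat grey bed 150 (x) x 210 (y) mm, its surface 15 mm above the origin, which is the centre of the underside; z up. Two rigid aluminium stops form a corner on it, 38 mm high above the bed. Each part's home: centre at x = +28, y = +10 mm in this frame, long sides along y. Pushing the whole stack along the bed takes about 2 to 5 N.
- long_stop: Long stop of the fixture: bar 160 mm long (along y) x 12 x 38 mm high; origin at the centre of its underside, on the bed, 66 mm towards +x from the fixture's centre. Axes as the fixture's. Its flat inner face (which the parts' long sides are to touch) looks to the fixture's -x and lies at fixture x = +60 mm.
- end_stop: End stop of the fixture: bar 60 (along x) x 12 x 38 mm high; origin at the centre of its underside, on the bed, at fixture x = +28, y = +86 mm. Axes as the fixture's. Its flat inner face (which the parts' short ends are to touch) looks to the fixture's -y and lies at fixture y = +80 mm.
- base_center (a point): Centre (half-way up) of the base plate: plain flat aluminium plate 140 (x) x 64 (y) x 16 mm (z) with four small dark screw spots on its flat top, about 0.22 kg. It lies flat on the bench at the start.
- display_center (a point): Centre (half-way up) of the display panel: rigid panel 140 (x) x 64 (y) x 9 mm (z), dark steel frame with a black face, about 0.12 kg. At the start it leans, face up, on the stand: tilted 30 degrees about its y axis, its +x end up and away from the robot, its lower end on a small lip. Axes turn with the panel.
- press_center (a point): Centre of the flat part (half-way up its 10 mm) of the press plate: aluminium plate 140 (x) x 64 (y) x 10 mm (z) with a grip bar in the middle of its top, 90 mm long (along x), 16 mm wide (y) and 22 mm high (from 5 to 27 mm above this point); about 0.20 kg. It lies flat on the bench at the start.
- stand: Black display stand, fixed to the bench: a slope 150 mm long and 40 mm wide (narrower than the panel, so the panel overhangs it by 12 mm on both long sides), rising at 30 degrees towards its +x. Origin at the centre of its foot (140 x 44 mm); slope face 52 mm above the bench over the origin, its top end 90 mm. A lip 6 mm high at its low end. Slope face and panel underside touch.
- screwdriver: Bystander, to be left where it is: screwdriver 150 mm long, black handle. Origin at its underside's centre or on its axis.
- brush: Bystander, to be left where it is: small brush with a wooden handle, 140 mm long. Origin at its underside's centre or on its axis.
- jar: Bystander, to be left where it is: low glass jar with a black lid, 52 mm across and 50 mm tall. Origin at its underside's centre or on its axis.
- spool: Bystander, to be left where it is: grey plastic spool, 64 mm across and 30 mm tall. Origin at its underside's centre or on its axis.
There are look-alikes about, which are no part of the job. What is shaped like the part that bears display_center but white is not meant.

How it is judged:
On the way, in this order (a step that is already met when the one before it is completed fails the run):
1. with all three parts stacked in order on the bed, the stack is pressed against the long stop (over 2 N at the stop, not by the robot itself) (z of base_center in the frame of fixture between 0.021 and 0.025 m and horizontal distance between each of base_center, display_center, press_center and fixture below 0.07 m and z of display_center in the frame of fixture between 0.0335 and 0.0375 m and z of press_center in the frame of fixture between 0.043 and 0.047 m and contact force between long_stop and anything else above 2 N and contact force between long_stop and the fingers below 0.2 N and contact force between long_stop and the arm below 0.2 N), for 0.02 s.
2. then the stack is pressed against the end stop (over 2 N at the stop, not by the robot itself) (z of base_center in the frame of fixture between 0.021 and 0.025 m and horizontal distance between each of base_center, display_center, press_center and fixture below 0.07 m and z of display_center in the frame of fixture between 0.0335 and 0.0375 m and z of press_center in the frame of fixture between 0.043 and 0.047 m and contact force between end_stop and anything else above 2 N and contact force between end_stop and the fingers below 0.2 N and contact force between end_stop and the arm below 0.2 N), for 0.02 s.
At the end, for the whole second after the job is handed in: Base plate, display panel and press plate lie flat and at rest on the bed in this order from below, each face up, centred within +1.5/-2.5 mm of its home against both stops (no gap over 2.5 mm), square within 0.02 rad, heights right to 1.5 mm (x of base_center in the frame of fixture between 0.0255 and 0.0295 m and y of base_center in the frame of fixture between 0.0075 and 0.0115 m and z of base_center in the frame of fixture between 0.0215 and 0.0245 m and angle between the x axis of each of base_center, display_center, press_center and the y axis of fixture, either way round below 0.02 rad and angle between each of base_center, display_center, press_center's own z axis and vertical below 0.03 rad and linear speed of each of base_plate, display, press_plate below 0.01 m/s and x of display_center in the frame of fixture between 0.0255 and 0.0295 m and y of display_center in the frame of fixture between 0.0075 and 0.0115 m and z of display_center in the frame of fixture between 0.034 and 0.037 m and x of press_center in the frame of fixture between 0.0255 and 0.0295 m and y of press_center in the frame of fixture between 0.0075 and 0.0115 m and z of press_center in the frame of fixture between 0.0435 and 0.0465 m); the robot touches nothing.
It fails at once if the long stop is struck or pressed with more than 40 N (contact force between long_stop and anything else above 40 N).
It fails at once if the end stop is struck or pressed with more than 40 N (contact force between end_stop and anything else above 40 N).
It fails at once if the display panel is dropped onto the pile (moves faster than 0.5 m/s close above it) (horizontal distance between display_center and fixture below 0.08 m and z of display_center in the frame of fixture below 0.05 m and linear speed of display above 0.5 m/s).
It fails at once if one of the other loose things on the bench is moved by more than 30 mm (distance of any of screwdriver, brush, jar, spool from where it was at the start of the episode above 0.03 m).
It also fails if it takes over 72 s, if anything falls off the work surface, if the arm or the gripper's body presses on something with over 40 N, if the wrist force passes 120 N, or if a joint passes its speed limit or range.

## Working session

There is one attempt and no reset: what is moved stays moved. The work goes in short steps, Python scripts to look and compute and a tool call to move; the robot and the scene stay as the last step left them, time stands still between calls to the robot, and variables do not carry over. Pictures are saved under pics/ and viewed, and the job is handed in when it is done.

Besides the shell and the picture viewer there is one more tool, called after "Call:" as name(argument=value, ...) on one line, values as JSON. servo_tool: Moves the arm, as the interface text tells. Its arguments: {"type":"object","properties":{"deltas":{"type":"array","items":{"type":"object","properties":{"rx":{"type":"number"},"ry":{"type":"number"},"rz":{"type":"number"},"x":{"type":"number"},"y":{"type":"number"},"z":{"type":"number"},"gripper":{"type":"number"}}}}},"required":["deltas"]}

```bash
ls; mkdir -p pics
python3 - <<'E'
from plant import status, vision, r
import cv2
print(status.read_state())
for n in ["scene","top","wrist"]:
    m=vision.camera_model(n); print(n,m)
    im=vision.grab_frame(n); cv2.imwrite(f"pics/{n}0.png",im)
E
```

```text
pics
{'t': 0.0, 'joint_pos': array([ 1.10649153e+00,  5.28481674e-01,  1.43388317e+00, -3.47281188e-05,
        1.18136136e+00, -1.78518998e-01]), 'dq': array([ 1.82640725e-03,  9.02176270e-04,  9.06296977e-04,  9.04062150e-05,
       -1.03888768e-03, -1.54068007e-03]), 'effort': array([ 1.09496097e-03, -4.40046501e+01, -1.76591116e+01,  6.33851672e-02,
        5.82985603e-02, -1.61246617e-04]), 'ee_pos': array([0.1760307 , 0.59935269, 0.40376776]), 'tcp_rot': array([-1.56116984,  0.22487677, -0.2238628 ]), 'contact_force': array([-0.11081403, -0.200771  , -0.10963353]), 'moment': array([ 0.00181716, -0.00470479,  0.04152428]), 'opening': 0.08709154719664072}
scene {'mtx': array([[454.28916589,   0.        , 285.70985861],
       [  0.        , 454.28916589, 206.93073893],
       [  0.        ,   0.        ,   1.        ]]), 'R': array([[ 0.02570053,  0.99961561, -0.01039818],
       [ 0.66237819, -0.02481874, -0.74875841],
       [-0.74872866,  0.01235596, -0.66276143]]), 't': array([-0.03429278, -0.29828123,  1.56791902])}
top {'mtx': array([[421.29995111,   0.        , 278.92499864],
       [  0.        , 421.29995111, 207.62666717],
       [  0.        ,   0.        ,   1.        ]]), 'R': array([[-0.0161619 , -0.99985808,  0.00475582],
       [-0.99147045,  0.01541074, -0.12941739],
       [ 0.12932573, -0.00680688, -0.9915788 ]]), 't': array([0.02313999, 0.52382949, 1.10082228])}
wrist {'mtx': array([[335.71538517,   0.        , 280.05864257],
       [  0.        , 335.71538517, 209.11837387],
       [  0.        ,   0.        ,   1.        ]]), 'R': array([[ 0.28149916,  0.95955836, -0.00244522],
       [ 0.92727359, -0.27137075,  0.25791784],
       [ 0.24682366, -0.07487104, -0.96616376]]), 't': array([-0.62280633, -0.03269828,  0.38988367])}
```

View pics/scene0.png

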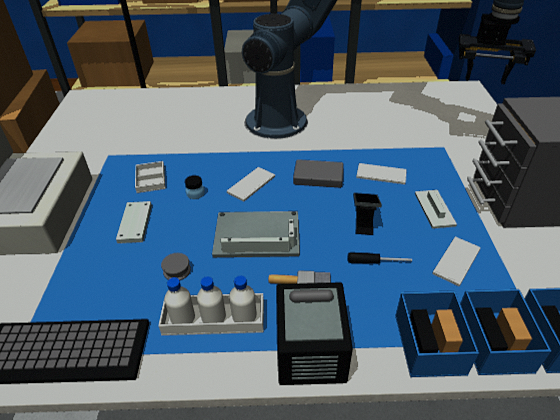

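View pics/top0.png

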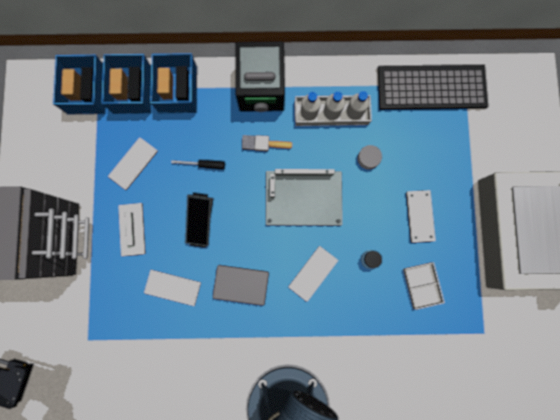

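View pics/wrist0.png

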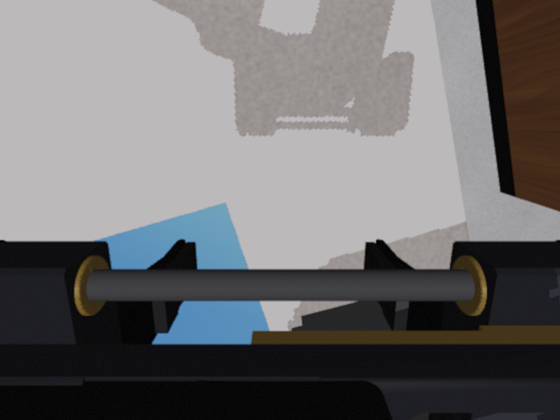

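Run:
```python
import cv2, numpy as np
im=cv2.imread("pics/top0.png")
def c(x0,y0,x1,y1,s): return cv2.resize(im[y0:y1,x0:x1],None,fx=s,fy=s,interpolation=cv2.INTER_NEAREST)
cv2.imwrite("pics/cA.png",c(255,155,355,235,8))
cv2.imwrite("pics/cB.png",c(110,180,220,265,7))
cv2.imwrite("pics/cC.png",c(395,180,445,250,8))
```

```text
(no output)
```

View pics/cA.png

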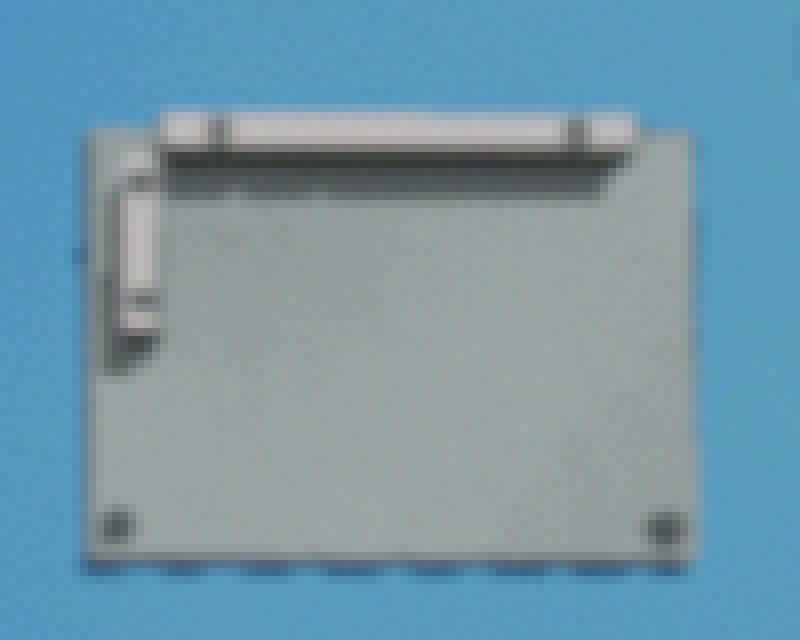

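View pics/cB.png

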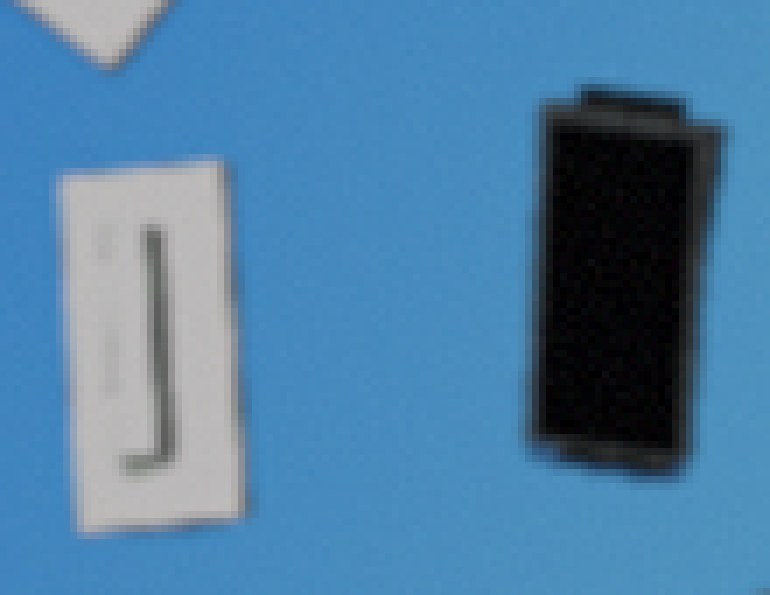

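View pics/cC.png

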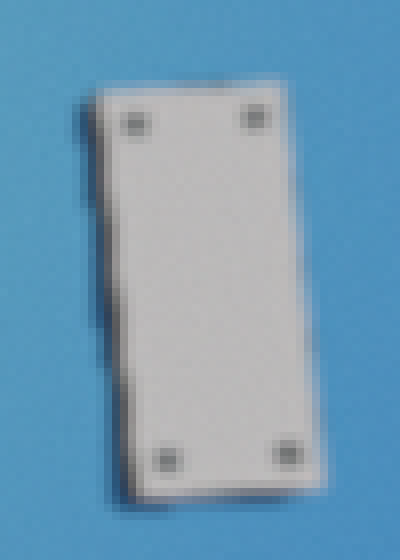

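```bash
cat > h.py <<'E'
import numpy as np, cv2
from scipy.spatial.transform import Rotation as Ro
def ray(m,px):
    px=np.atleast_2d(px).astype(float)
    d=np.linalg.solve(m["mtx"],np.c_[px,np.ones(len(px))].T).T@m["R"]
    return -m["R"].T@m["t"], d
def onplane(m,px,z=0,n=None,p0=None):
    C,d=ray(m,px)
    if n is None: n=np.array([0,0,1.]);p0=np.array([0,0,z])
    s=((p0-C)@n)/(d@n)
    return C+s[:,None]*d
def proj(m,X):
    c=np.atleast_2d(X)@m["R"].T+m["t"]; q=c@m["mtx"].T
    return q[:,:2]/q[:,2:]
E
python3 - <<'E'
from h import *
from plant import status, vision
s=status.read_state(); print(Ro.from_rotvec(s['tcp_rot']).as_matrix().round(3))
T=vision.camera_model("top")
im=cv2.imread("pics/top0.png"); hsv=cv2.cvtColor(im,cv2.COLOR_BGR2HSV)
def q(x0,y0,x1,y1,mask,z,nm):
    mk=np.zeros(mask.shape,np.uint8); mk[y0:y1,x0:x1]=mask[y0:y1,x0:x1]
    cs,_=cv2.findContours(mk,cv2.RETR_EXTERNAL,cv2.CHAIN_APPROX_NONE)
    c=max(cs,key=cv2.contourArea)
    P=onplane(T,c[:,0,:],z)[:,:2]*1000
    r=cv2.minAreaRect(P.astype(np.float32)); print(nm,np.round(r[0],1),np.round(r[1],1),round(r[2],2), 'area',cv2.contourArea(c))
    print(cv2.boxPoints(r).round(1).tolist())
white=((hsv[...,1]<40)&(hsv[...,2]>140)).astype(np.uint8)*255
grey=((hsv[...,1]<60)&(hsv[...,2]>60)).astype(np.uint8)*255
print(hsv[216,420],hsv[230,125],hsv[200,300],hsv[172,300],hsv[150,220],hsv[220,199])
q(395,180,445,250,white,.016,'base')
q(113,198,150,262,white,.010,'press')
q(258,160,350,232,grey,.015,'bed')
bright=((hsv[...,1]<40)&(hsv[...,2]>175)).astype(np.uint8)*255
q(274,165,340,178,bright,.053,'long')
q(265,170,276,200,bright,.053,'end')
E
```

```text
[[ 0.959 -0.001  0.282]
 [-0.282 -0.001  0.959]
 [-0.    -1.    -0.002]]
[ 10   4 187] [ 30   1 176] [ 90  17 165] [  0   0 171] [103 156 189] [165 204   5]
base [ 498.4 -372.4] [138.6  63. ] 2.12 area 1085.5
[[427.8999938964844, -343.5], [430.29998779296875, -406.3999938964844], [568.7999877929688, -401.29998779296875], [566.4000244140625, -338.29998779296875]]
press [474.7 418. ] [138.6  64. ] 4.8 area 1121.5
[[403.0, 444.1000061035156], [408.3999938964844, 380.29998779296875], [546.4000244140625, 391.8999938964844], [541.0999755859375, 455.70001220703125]]
bed [557.1 -53.7] [207.4 153.1] 89.1 area 4077.0
[[478.8999938964844, -156.1999969482422], [632.0, -158.60000610351562], [635.2000122070312, 48.70000076293945], [482.20001220703125, 51.20000076293945]]
long [621.7 -53.8] [107.3   7.2] 87.55 area 64.0
[[615.9000244140625, -107.30000305175781], [623.0, -107.5999984741211], [627.5999755859375, -0.4000000059604645], [620.4000244140625, -0.10000000149011612]]
end [582.8  32.4] [ 5.3 27.1] 89.18 area 19.0
[[569.2000122070312, 30.0], [596.2999877929688, 29.600000381469727], [596.4000244140625, 34.900001525878906], [569.2999877929688, 35.29999923706055]]
```

Run:
```python
from h import *
from plant import status, vision
T=vision.camera_model("top"); W=vision.camera_model("wrist"); S=vision.camera_model("scene")
s=status.read_state()
R0=Ro.from_rotvec(s['tcp_rot']).as_matrix()
C=-W["R"].T@W["t"]; print("wristcam in tool",R0.T@(C-s['ee_pos']), "axis in tool",(R0.T@W["R"].T).round(3).tolist())
P=np.array([[275,169.1],[334.9,169.1],[275,174.3],[334.5,174.3]])
print("long top corners",(onplane(T,P,.053)*1000).round(1).tolist())
P=np.array([[270.2,173.8],[270,196.8],[274.9,196.8]]); print("end",(onplane(T,P,.053)*1000).round(1).tolist())
P=np.array([[265.9,225],[341.5,225],[341.7,171.5],[266.3,171.5]]);print("bed",(onplane(T,P,.015)*1000).round(1).tolist())
im=cv2.imread("pics/scene0.png")
cv2.imwrite("pics/s1.png",cv2.resize(im[180:245,335:465],None,fx=6,fy=6,interpolation=cv2.INTER_CUBIC))
cv2.imwrite("pics/s2.png",cv2.resize(im[200:265,205:310],None,fx=7,fy=7,interpolation=cv2.INTER_CUBIC))
```

```text
wristcam in tool [-0.06916751  0.02028795 -0.00095669] axis in tool [[-0.0, 0.966, 0.258], [0.001, -0.258, 0.966], [1.0, 0.001, -0.0]]
long top corners [[625.9, 23.8, 53.0], [623.5, -136.8, 53.0], [611.7, 24.0, 53.0], [609.3, -135.3, 53.0]]
end [[613.3, 36.8, 53.0], [551.0, 38.2, 53.0], [550.8, 25.2, 53.0]]
bed [[479.4, 50.9, 15.0], [476.2, -155.1, 15.0], [624.9, -160.9, 15.0], [628.0, 48.0, 15.0]]
```

View pics/s1.png

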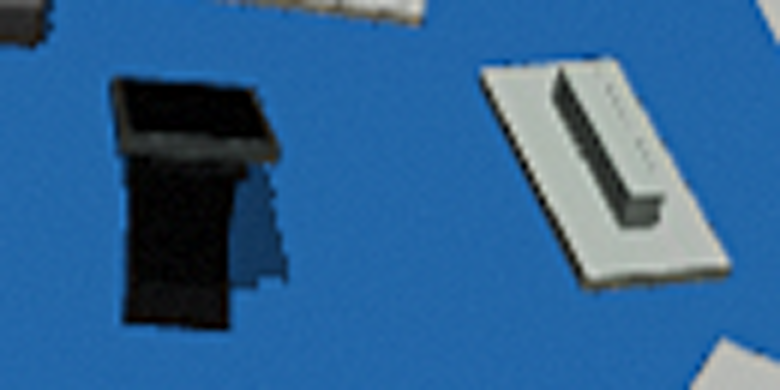

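View pics/s2.png

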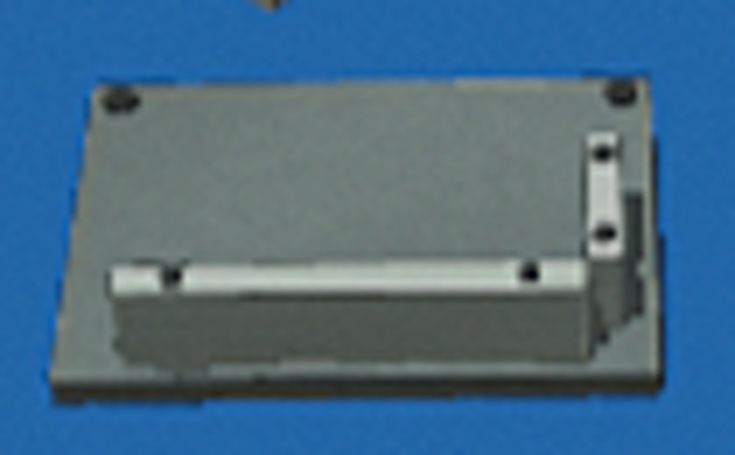

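```bash
cat >> h.py <<'E'
def Rtool(jaw,tilt=0.0):
    # jaw: angle of tool z in world xy; tool y down; tilt: rotation about the jaw axis (tool z)
    z=np.array([np.cos(jaw),np.sin(jaw),0]); y=np.array([0,0,-1.]); x=np.cross(y,z)
    return np.c_[x,y,z]@Ro.from_euler('z',tilt).as_matrix()
def plan(p,R,grasp=0.182,base=None):
    """p: world position of fingertip point (grasp m ahead of TCP)"""
    from plant import status
    s=status.read_state() if base is None else base
    R0=Ro.from_rotvec(s['tcp_rot']).as_matrix()
    tcp=np.array(p)-R[:,1]*grasp
    d=R0.T@(tcp-s['ee_pos']); rv=Ro.from_matrix(R0.T@R).as_rotvec()
    print('xyz',d.round(4),'rot',rv.round(4),'|d|',np.linalg.norm(d).round(3),'deg',np.degrees(np.linalg.norm(rv)).round(1))
    return {'ee_pos':tcp,'tcp_rot':Ro.from_matrix(R).as_rotvec()}
E
python3 - <<'E'
from h import *
b=plan([.45,.1,.2],Rtool(np.radians(92.15)))
b=plan([.4984,-.3724,.06],Rtool(np.radians(92.15)),base=b)
E
```

```text
xyz [ 0.4036  0.0225 -0.4019] rot [ 0.0016 -0.3234 -0.0006] |d| 0.57 deg 18.5
xyz [ 0.0306  0.14   -0.4739] rot [ 0.  0. -0.] |d| 0.495 deg 0.0
```

Call:
servo_tool(deltas=[{"x": 0.404, "y": 0.022, "z": -0.402, "ry": -0.323}, {"x": 0.404, "y": 0.022, "z": -0.402, "ry": -0.323}, {"x": 0.404, "y": 0.022, "z": -0.402, "ry": -0.323}, {"x": 0.404, "y": 0.022, "z": -0.402, "ry": -0.323}, {"x": 0.404, "y": 0.022, "z": -0.402, "ry": -0.323}, {"x": 0.404, "y": 0.022, "z": -0.402, "ry": -0.323}, {"x": 0.404, "y": 0.022, "z": -0.402, "ry": -0.323}, {"x": 0.404, "y": 0.022, "z": -0.402, "ry": -0.323}, {"x": 0.404, "y": 0.022, "z": -0.402, "ry": -0.323}, {"x": 0.404, "y": 0.022, "z": -0.402, "ry": -0.323}, {"x": 0.404, "y": 0.022, "z": -0.402, "ry": -0.323}, {"x": 0.404, "y": 0.022, "z": -0.402, "ry": -0.323}])

```text
validation failed for argument at $.de...
```

Call:
servo_tool(deltas=[{"x": 0.03, "y": 0.0, "z": -0.03, "rx": 0, "ry": -0.02, "rz": 0, "gripper": 100}])

```text
t: 0.25
ee_pos: [0.1954, 0.5648, 0.4044]
tcp_rot: [-1.557, 0.205, -0.205]
contact_force: [1.1, -1.1, -0.1]
opening: 0.0874
```

```bash
python3 -c "
from plant import status; print(status.read_state())"
```

```text
{'t': 0.25, 'joint_pos': array([ 1.05058154,  0.49016299,  1.50511893,  0.0016863 ,  1.14280046,
       -0.25966014]), 'dq': array([-0.64699349, -0.4250931 ,  0.82425656, -0.05825539, -0.34106328,
       -0.82831675]), 'effort': array([  5.94772741, -39.4861865 , -18.26472402,   0.53537887,
         0.34016225,   0.77215064]), 'ee_pos': array([0.19539228, 0.56478037, 0.40440935]), 'tcp_rot': array([-1.55721462,  0.20504096, -0.20490594]), 'contact_force': array([ 1.10907732, -1.14157525, -0.09335078]), 'moment': array([ 0.02075179, -0.04571022, -0.03941016]), 'opening': 0.0873930020263923}
```

Run:
```python
from h import *
b=plan([.45,.1,.2],Rtool(np.radians(92.15)))
```

```text
xyz [ 0.366   0.0207 -0.3833] rot [-0.0038 -0.2988 -0.    ] |d| 0.53 deg 17.1
```

Call:
servo_tool(deltas=[{"x": 0.366, "y": 0.021, "z": -0.383, "rx": 0, "ry": -0.299, "rz": 0, "gripper": 100}, {"x": 0.366, "y": 0.021, "z": -0.383, "rx": 0, "ry": -0.299, "rz": 0, "gripper": 100}, {"x": 0.366, "y": 0.021, "z": -0.383, "rx": 0, "ry": -0.299, "rz": 0, "gripper": 100}, {"x": 0.366, "y": 0.021, "z": -0.383, "rx": 0, "ry": -0.299, "rz": 0, "gripper": 100}, {"x": 0.366, "y": 0.021, "z": -0.383, "rx": 0, "ry": -0.299, "rz": 0, "gripper": 100}, {"x": 0.366, "y": 0.021, "z": -0.383, "rx": 0, "ry": -0.299, "rz": 0, "gripper": 100}, {"x": 0.366, "y": 0.021, "z": -0.383, "rx": 0, "ry": -0.299, "rz": 0, "gripper": 100}, {"x": 0.366, "y": 0.021, "z": -0.383, "rx": 0, "ry": -0.299, "rz": 0, "gripper": 100}, {"x": 0.366, "y": 0.021, "z": -0.383, "rx": 0, "ry": -0.299, "rz": 0, "gripper": 100}, {"x": 0.366, "y": 0.021, "z": -0.383, "rx": 0, "ry": -0.299, "rz": 0, "gripper": 100}, {"x": 0.366, "y": 0.021, "z": -0.383, "rx": 0, "ry": -0.299, "rz": 0, "gripper": 100}, {"x": 0.366, "y": 0.021, "z": -0.383, "rx": 0, "ry": -0.299, "rz": 0, "gripper": 100}])

```text
t: 1.45
ee_pos: [0.4516, 0.0933, 0.3837]
tcp_rot: [-1.572, -0.024, 0.019]
contact_force: [-0.0, -0.5, 0.7]
opening: 0.0868
```

Run:
```python
from h import *
from plant import status, vision
m=vision.camera_model("wrist"); im=vision.grab_frame("wrist"); cv2.imwrite("pics/w1.png",im)
import pickle; pickle.dump(m,open("w1.pkl","wb"))
b=plan([.4984,-.3724,.06],Rtool(np.radians(92.15)))
```

```text
xyz [ 0.0349  0.1415 -0.4685] rot [-0.0001 -0.0088  0.0001] |d| 0.491 deg 0.5
```

View pics/w1.png

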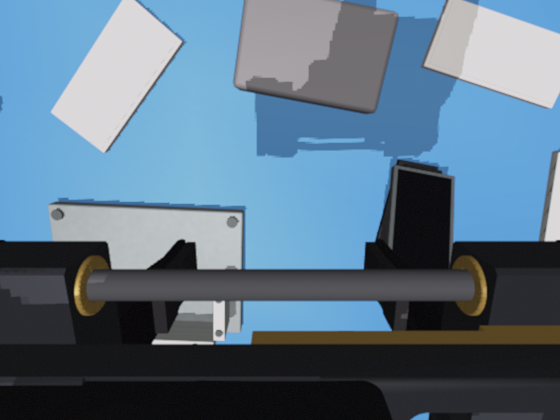

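Call:
servo_tool(deltas=[{"x": 0.035, "y": 0.05, "z": -0.469, "rx": 0, "ry": -0.009, "rz": 0, "gripper": 100}, {"x": 0.035, "y": 0.05, "z": -0.469, "rx": 0, "ry": -0.009, "rz": 0, "gripper": 100}, {"x": 0.035, "y": 0.05, "z": -0.469, "rx": 0, "ry": -0.009, "rz": 0, "gripper": 100}, {"x": 0.035, "y": 0.05, "z": -0.469, "rx": 0, "ry": -0.009, "rz": 0, "gripper": 100}, {"x": 0.035, "y": 0.05, "z": -0.469, "rx": 0, "ry": -0.009, "rz": 0, "gripper": 100}, {"x": 0.035, "y": 0.05, "z": -0.469, "rx": 0, "ry": -0.009, "rz": 0, "gripper": 100}, {"x": 0.035, "y": 0.141, "z": -0.469, "rx": 0, "ry": -0.009, "rz": 0, "gripper": 100}, {"x": 0.035, "y": 0.141, "z": -0.469, "rx": 0, "ry": -0.009, "rz": 0, "gripper": 100}, {"x": 0.035, "y": 0.141, "z": -0.469, "rx": 0, "ry": -0.009, "rz": 0, "gripper": 100}, {"x": 0.035, "y": 0.141, "z": -0.469, "rx": 0, "ry": -0.009, "rz": 0, "gripper": 100}, {"x": 0.035, "y": 0.141, "z": -0.469, "rx": 0, "ry": -0.009, "rz": 0, "gripper": 100}, {"x": 0.035, "y": 0.141, "z": -0.469, "rx": 0, "ry": -0.009, "rz": 0, "gripper": 100}])

```text
t: 2.7
ee_pos: [0.4996, -0.3703, 0.2413]
tcp_rot: [-1.568, -0.031, 0.034]
contact_force: [-0.3, 0.0, -0.0]
opening: 0.0869
```

Run:
```python
from h import *
from plant import status, vision
im=vision.grab_frame("wrist"); cv2.imwrite("pics/w2.png",im)
b=plan([.4984,-.3724,.003],Rtool(np.radians(92.15))); print(status.read_state()['joint_pos'].round(2))
```

```text
xyz [-0.0013  0.0573 -0.0032] rot [-0.0025  0.0053 -0.0015] |d| 0.057 deg 0.3
[-0.82  0.73  1.56  0.    0.85 -2.43]
```

View pics/w2.png

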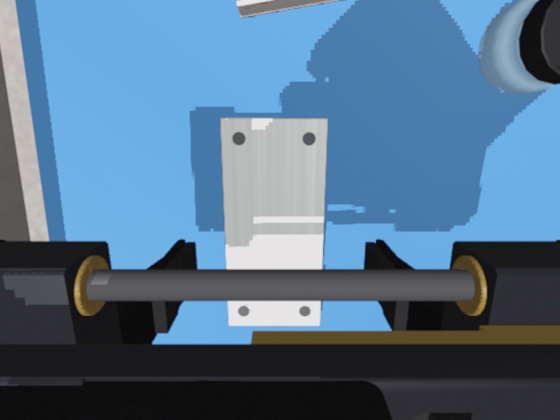

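Call:
servo_tool(deltas=[{"x": -0.001, "y": 0.03, "z": -0.003, "rx": 0, "ry": 0.005, "rz": 0, "gripper": 100}, {"x": -0.001, "y": 0.045, "z": -0.003, "rx": 0, "ry": 0.005, "rz": 0, "gripper": 100}, {"x": -0.001, "y": 0.057, "z": -0.003, "rx": 0, "ry": 0.005, "rz": 0, "gripper": 100}, {"x": -0.001, "y": 0.057, "z": -0.003, "rx": 0, "ry": 0.005, "rz": 0, "gripper": 100}, {"x": -0.001, "y": 0.057, "z": -0.003, "rx": 0, "ry": 0.005, "rz": 0, "gripper": 0}, {"x": -0.001, "y": 0.057, "z": -0.003, "rx": 0, "ry": 0.005, "rz": 0, "gripper": 0}, {"x": -0.001, "y": 0.057, "z": -0.003, "rx": 0, "ry": 0.005, "rz": 0, "gripper": 0}, {"x": -0.001, "y": 0.057, "z": -0.003, "rx": 0, "ry": 0.005, "rz": 0, "gripper": 0}, {"x": -0.001, "y": 0.057, "z": -0.003, "rx": 0, "ry": 0.005, "rz": 0, "gripper": 0}, {"x": -0.001, "y": 0.057, "z": -0.003, "rx": 0, "ry": 0.005, "rz": 0, "gripper": 0}])

```text
t: 3.75
ee_pos: [0.4989, -0.3741, 0.1865]
tcp_rot: [-1.571, -0.03, 0.028]
contact_force: [-0.5, 0.6, 3.9]
opening: 0.0636
```

Run:
```python
from h import *
from plant import status
print(status.read_state()['opening'],status.read_state()['contact_force'])
b=plan([.51,-.30,.12],Rtool(-.015))
```

```text
0.06355222545273456 [-0.47555649  0.61617228  3.94843924]
xyz [ 0.014  -0.1156  0.0736] rot [-0.0000e+00  1.6229e+00  1.3000e-03] |d| 0.138 deg 93.0
```

Run:
```python
from h import *
b=plan([.552,-.0565,.12],Rtool(-.015))
```

```text
xyz [ 0.065  -0.1157  0.3153] rot [-0.0000e+00  1.6229e+00  1.3000e-03] |d| 0.342 deg 93.0
```

Call:
servo_tool(deltas=[{"x": 0, "y": -0.03, "z": 0, "rx": 0, "ry": 0, "rz": 0, "gripper": 0}, {"x": 0, "y": -0.07, "z": 0, "rx": 0, "ry": 0, "rz": 0, "gripper": 0}, {"x": 0.005, "y": -0.116, "z": 0.02, "rx": 0, "ry": 0.1, "rz": 0, "gripper": 0}, {"x": 0.012, "y": -0.116, "z": 0.055, "rx": 0, "ry": 0.25, "rz": 0, "gripper": 0}, {"x": 0.019, "y": -0.116, "z": 0.09, "rx": 0, "ry": 0.4, "rz": 0, "gripper": 0}, {"x": 0.026, "y": -0.116, "z": 0.125, "rx": 0, "ry": 0.55, "rz": 0, "gripper": 0}, {"x": 0.033, "y": -0.116, "z": 0.16, "rx": 0, "ry": 0.7, "rz": 0, "gripper": 0}, {"x": 0.04, "y": -0.116, "z": 0.195, "rx": 0, "ry": 0.85, "rz": 0, "gripper": 0}, {"x": 0.047, "y": -0.116, "z": 0.23, "rx": 0, "ry": 1.0, "rz": 0, "gripper": 0}, {"x": 0.054, "y": -0.116, "z": 0.265, "rx": 0, "ry": 1.15, "rz": 0, "gripper": 0}, {"x": 0.06, "y": -0.116, "z": 0.295, "rx": 0, "ry": 1.3, "rz": 0, "gripper": 0}, {"x": 0.065, "y": -0.116, "z": 0.315, "rx": 0, "ry": 1.42, "rz": 0, "gripper": 0}])

```text
t: 4.95
ee_pos: [0.5514, -0.0544, 0.3011]
tcp_rot: [-1.291, 1.075, -1.071]
contact_force: [0.0, -0.3, -2.3]
opening: 0.0638
```

Run:
```python
from h import *
from plant import vision,status
im=vision.grab_frame("wrist"); cv2.imwrite("pics/w3.png",im)
print(status.read_state()['opening'])
b=plan([.552,-.0565,.07],Rtool(-.015))
```

```text
0.0636794571317849
xyz [ 0.0043  0.0492 -0.0004] rot [ 0.0012  0.1966 -0.003 ] |d| 0.049 deg 11.3
```

View pics/w3.png

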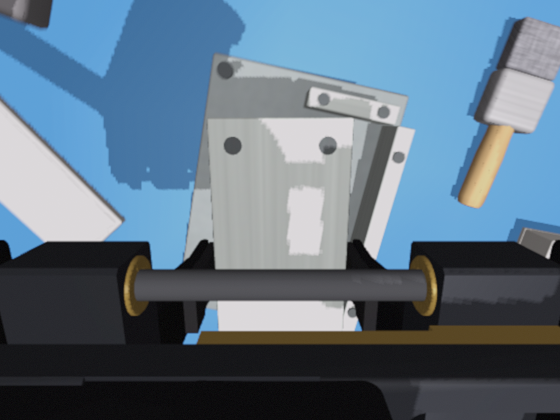

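Call:
servo_tool(deltas=[{"x": 0.004, "y": 0.015, "z": 0, "rx": 0.001, "ry": 0.1, "rz": -0.003, "gripper": 0}, {"x": 0.004, "y": 0.03, "z": 0, "rx": 0.001, "ry": 0.197, "rz": -0.003, "gripper": 0}, {"x": 0.004, "y": 0.045, "z": 0, "rx": 0.001, "ry": 0.197, "rz": -0.003, "gripper": 0}, {"x": 0.004, "y": 0.049, "z": 0, "rx": 0.001, "ry": 0.197, "rz": -0.003, "gripper": 0}, {"x": 0.004, "y": 0.049, "z": 0, "rx": 0.001, "ry": 0.197, "rz": -0.003, "gripper": 0}])

```text
t: 5.5
ee_pos: [0.5523, -0.0609, 0.2519]
tcp_rot: [-1.208, 1.215, -1.217]
contact_force: [0.1, -0.2, -2.0]
opening: 0.0637
```

Run:
```python
from h import *
from plant import vision,status
m=vision.camera_model("wrist");im=vision.grab_frame("wrist"); cv2.imwrite("pics/w4.png",im)
import pickle; pickle.dump(m,open("w4.pkl","wb"))
b=plan([.552,-.0565,.0195],Rtool(-.015))
```

```text
xyz [-0.0045  0.051  -0.0007] rot [-0.0006  0.0062  0.0027] |d| 0.051 deg 0.4
```

View pics/w4.png

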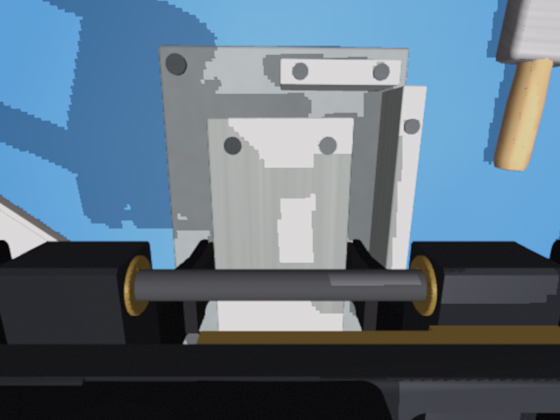

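```bash
python3 - <<'E'
from h import *
import pickle
m=pickle.load(open("w4.pkl","rb"))
print("bed",(onplane(m,[[161,47.5],[408.5,47.5]],.015)*1000).round(1).tolist())
print("end",(onplane(m,[[281,60],[401.5,57],[281,83.5],[401,82]],.053)*1000).round(1).tolist())
print("long top",(onplane(m,[[402.5,86],[426,86.5],[408.5,268]],.053)*1000).round(1).tolist())
E
python3 - <<'E'
import cv2
im=cv2.imread("pics/w4.png"); cv2.imwrite("pics/w4c.png",cv2.resize(im[35:240,150:440],None,fx=2.7,fy=2.7,interpolation=cv2.INTER_NEAREST))
E
```

```text
bed [[483.5, 49.2, 15.0], [629.7, 48.0, 15.0]]
end [[554.1, 35.9, 53.0], [613.3, 36.7, 53.0], [554.1, 25.0, 53.0], [614.0, 25.2, 53.0]]
long top [[614.9, 23.3, 53.0], [626.7, 23.0, 53.0], [627.0, -75.9, 53.0]]
```

View pics/w4c.png

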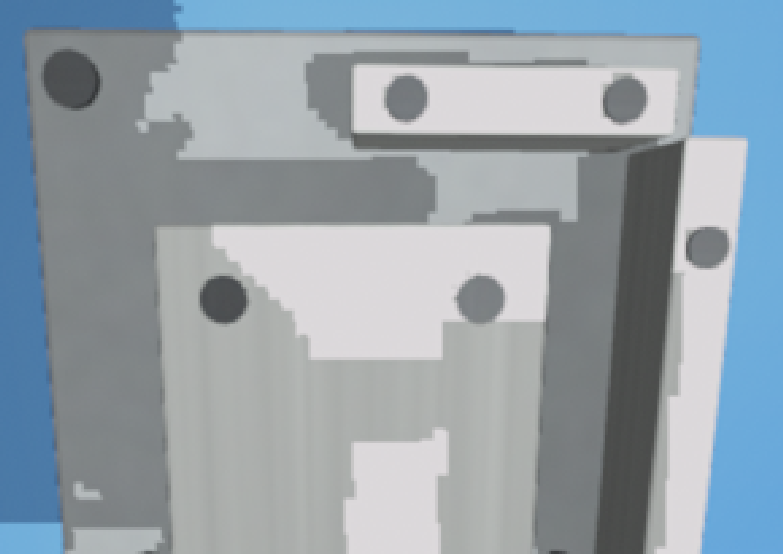

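Call:
servo_tool(deltas=[{"x": -0.003, "y": 0.02, "z": -0.0015, "rx": 0, "ry": 0.006, "rz": 0.003, "gripper": 0}, {"x": -0.003, "y": 0.035, "z": -0.0015, "rx": 0, "ry": 0.006, "rz": 0.003, "gripper": 0}, {"x": -0.003, "y": 0.045, "z": -0.0015, "rx": 0, "ry": 0.006, "rz": 0.003, "gripper": 0}, {"x": -0.003, "y": 0.048, "z": -0.0015, "rx": 0, "ry": 0.006, "rz": 0.003, "gripper": 0}, {"x": -0.003, "y": 0.05, "z": -0.0015, "rx": 0, "ry": 0.006, "rz": 0.003, "gripper": 0}, {"x": -0.003, "y": 0.05, "z": -0.0015, "rx": 0, "ry": 0.006, "rz": 0.003, "gripper": 0}])

```text
t: 6.15
ee_pos: [0.5516, -0.0579, 0.2031]
tcp_rot: [-1.201, 1.219, -1.221]
contact_force: [-0.5, 0.2, -2.1]
opening: 0.064
```

Call:
servo_tool(deltas=[{"x": 0, "y": 0.001, "z": 0, "rx": 0, "ry": 0, "rz": 0, "gripper": 0}, {"x": 0, "y": 0.002, "z": 0, "rx": 0, "ry": 0, "rz": 0, "gripper": 0}, {"x": 0, "y": 0.002, "z": 0, "rx": 0, "ry": 0, "rz": 0, "gripper": 0}])

```text
t: 6.45
ee_pos: [0.5516, -0.0579, 0.2015]
tcp_rot: [-1.2, 1.218, -1.222]
contact_force: [-1.1, -0.3, 2.2]
opening: 0.0638
```

Call:
servo_tool(deltas=[{"x": 0, "y": 0.001, "z": 0, "rx": 0, "ry": 0, "rz": 0, "gripper": 88}, {"x": 0, "y": 0.001, "z": 0, "rx": 0, "ry": 0, "rz": 0, "gripper": 88}, {"x": 0, "y": 0.001, "z": 0, "rx": 0, "ry": 0, "rz": 0, "gripper": 88}, {"x": 0, "y": -0.02, "z": 0, "rx": 0, "ry": 0, "rz": 0, "gripper": 88}, {"x": 0, "y": -0.06, "z": 0, "rx": 0, "ry": 0, "rz": 0, "gripper": 88}, {"x": 0, "y": -0.1, "z": 0, "rx": 0, "ry": 0, "rz": 0, "gripper": 88}, {"x": 0, "y": -0.15, "z": 0, "rx": 0, "ry": 0, "rz": 0, "gripper": 88}])

```text
t: 7.15
ee_pos: [0.5504, -0.0576, 0.3509]
tcp_rot: [-1.203, 1.223, -1.218]
contact_force: [1.0, 0.8, 0.1]
opening: 0.0768
```

```bash
python3 - <<'E'
from h import *
from plant import vision,status
m=vision.camera_model("wrist");im=vision.grab_frame("wrist"); cv2.imwrite("pics/w5.png",im)
import pickle; pickle.dump(m,open("w5.pkl","wb"))
T=vision.camera_model("top"); S=vision.camera_model("scene")
def tri(a,b):
    Ca,da=ray(T,a);Cb,db=ray(S,b);da=da[0];db=db[0]
    A=np.c_[da,-db]; s=np.linalg.lstsq(A,Cb-Ca,rcond=None)[0]
    p=Ca+s[0]*da;q=Cb+s[1]*db
    return ((p+q)/2*1000).round(1),np.linalg.norm(p-q)*1000
s1=lambda u,v:(335+u/6,180+v/6); cb=lambda u,v:(110+u/7,180+v/7)
print("up +y",tri(cb(543,103),s1(272,142)))
print("up -y",tri(cb(725,128),s1(119,138)) )
E
python3 - <<'E'
import cv2
im=cv2.imread("pics/top0.png"); cv2.imwrite("pics/cD.png",cv2.resize(im[185:255,175:225],None,fx=8,fy=8,interpolation=cv2.INTER_CUBIC)*2)
E
```

```text
up +y (array([553.4, 248.8,  93.4]), np.float64(0.7061475663368807))
up -y (array([544.1, 185.9,  89.1]), np.float64(6.634796604307709))
```

View pics/w5.png

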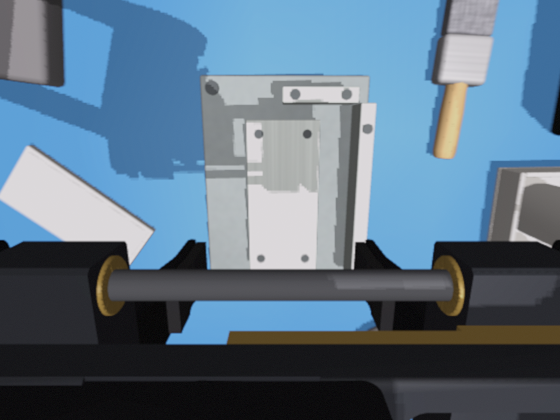

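View pics/cD.png

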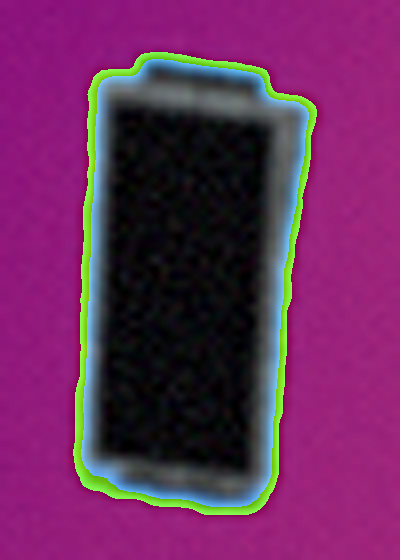

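Run:
```python
from h import *
b=plan([.59,.215,.248],Rtool(1.45))
```

```text
xyz [-0.2734 -0.0708  0.034 ] rot [-0.0088 -1.4646  0.0131] |d| 0.284 deg 83.9
```

Call:
servo_tool(deltas=[{"x": -0.03, "y": -0.05, "z": 0.004, "rx": 0, "ry": -0.15, "rz": 0, "gripper": 100}, {"x": -0.06, "y": -0.071, "z": 0.008, "rx": 0, "ry": -0.3, "rz": 0, "gripper": 100}, {"x": -0.1, "y": -0.071, "z": 0.012, "rx": 0, "ry": -0.45, "rz": 0, "gripper": 100}, {"x": -0.14, "y": -0.071, "z": 0.016, "rx": 0, "ry": -0.6, "rz": 0, "gripper": 100}, {"x": -0.18, "y": -0.071, "z": 0.02, "rx": 0, "ry": -0.75, "rz": 0, "gripper": 100}, {"x": -0.22, "y": -0.071, "z": 0.024, "rx": 0, "ry": -0.9, "rz": 0, "gripper": 100}, {"x": -0.25, "y": -0.071, "z": 0.028, "rx": 0, "ry": -1.05, "rz": 0, "gripper": 100}, {"x": -0.265, "y": -0.071, "z": 0.034, "rx": 0, "ry": -1.2, "rz": 0, "gripper": 100}, {"x": -0.273, "y": -0.071, "z": 0.034, "rx": 0, "ry": -1.35, "rz": 0, "gripper": 100}, {"x": -0.273, "y": -0.071, "z": 0.034, "rx": 0, "ry": -1.464, "rz": 0, "gripper": 100}, {"x": -0.273, "y": -0.071, "z": 0.034, "rx": 0, "ry": -1.464, "rz": 0, "gripper": 100}, {"x": -0.273, "y": -0.071, "z": 0.034, "rx": 0, "ry": -1.464, "rz": 0, "gripper": 100}])

```text
t: 8.4
ee_pos: [0.589, 0.2146, 0.4215]
tcp_rot: [-1.569, 0.097, -0.098]
contact_force: [0.4, 0.2, 0.4]
opening: 0.0874
```

Run:
```python
from h import *
from plant import vision,status
m=vision.camera_model("wrist");im=vision.grab_frame("wrist"); cv2.imwrite("pics/w6.png",im)
import pickle; pickle.dump(m,open("w6.pkl","wb"))
g=np.clip((im[0:260,180:440]).astype(float)*2.5,0,255).astype(np.uint8)
cv2.imwrite("pics/w6c.png",cv2.resize(g,None,fx=2.3,fy=2.3,interpolation=cv2.INTER_NEAREST))
```

```text
(no output)
```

View pics/w6.png

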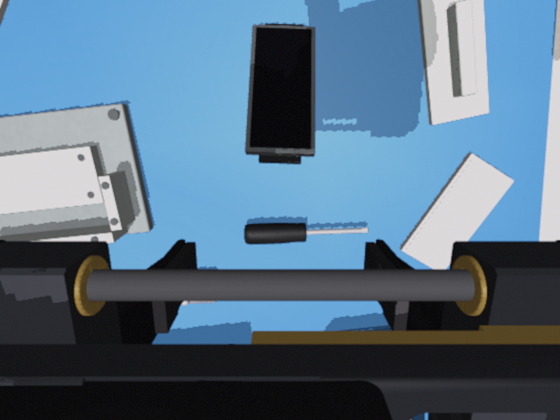

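View pics/w6c.png

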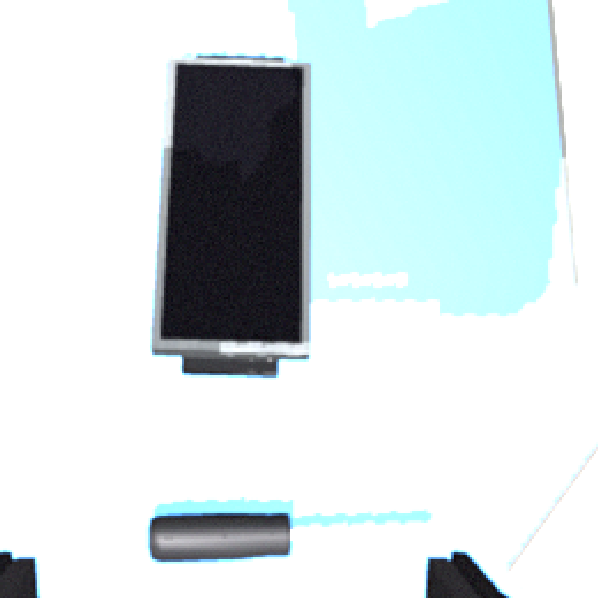

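Run:
```python
from h import *
import pickle
m=pickle.load(open("w6.pkl","rb"))
px=np.array([[246.3,153.3],[313.9,154.8],[315,26.5],[254.5,25.6]])
obj=np.array([[70,-32,4.5],[70,32,4.5],[-70,32,4.5],[-70,-32,4.5]])/1000
ok,rv,t=cv2.solvePnP(obj,px,m["mtx"],None)
Rp=m["R"].T@cv2.Rodrigues(rv)[0]; c=m["R"].T@(t[:,0]-m["t"])
print("pnp centre",c,"\n",Rp.round(3))
print("res",(cv2.projectPoints(obj,rv,t,m["mtx"],None)[0][:,0]-px).round(2).tolist())
# plane cast with 30 deg tilt, iterate centre height for length 140
yaw=np.arctan2(Rp[1,0],Rp[0,0]);
for z in np.arange(.050,.072,.004):
    ax=np.array([np.cos(yaw),np.sin(yaw),0]); n=-np.sin(np.pi/6)*ax+np.array([0,0,np.cos(np.pi/6)])
    C,d=ray(m,[px.mean(0)]); p0=C+d[0]*(z-C[2])/d[0,2]
    P=onplane(m,px,n=n,p0=p0)
    L=[np.linalg.norm(P[1]-P[2]),np.linalg.norm(P[0]-P[3]),np.linalg.norm(P[0]-P[1]),np.linalg.norm(P[2]-P[3])]
    a=P[0]+P[1]-P[2]-P[3]; b=P[1]-P[0]+P[2]-P[3]
    print(round(z,3),np.round(L,4),P.mean(0).round(4),"yaw",np.arctan2(a[1],a[0]).round(4),np.arctan2(-b[0],b[1]).round(4))
```

```text
pnp centre [0.4920695 0.2278603 0.0431515] 
 [[ 0.883  0.144 -0.446]
 [-0.144  0.989  0.034]
 [ 0.446  0.035  0.894]]
res [[0.26, -0.14], [-0.25, 0.0], [0.6, 0.04], [-0.62, 0.11]]
0.05 [0.1458 0.1449 0.0633 0.0634] [0.4893 0.2283 0.0479] yaw -0.1622 -0.1401
0.054 [0.1442 0.1432 0.0626 0.0627] [0.4896 0.2282 0.052 ] yaw -0.1622 -0.1401
0.058 [0.1425 0.1416 0.0618 0.062 ] [0.49   0.2281 0.056 ] yaw -0.1622 -0.1401
0.062 [0.1409 0.1399 0.0611 0.0613] [0.4903 0.2281 0.06  ] yaw -0.1622 -0.1401
0.066 [0.1392 0.1383 0.0604 0.0605] [0.4907 0.228  0.064 ] yaw -0.1622 -0.1401
0.07 [0.1375 0.1366 0.0597 0.0598] [0.491  0.2279 0.0681] yaw -0.1622 -0.1401
```

```bash
cat >> h.py <<'E'
PSI=-.15
DC=np.array([.490,.2281,.0575])
DN=np.array([-.5*np.cos(PSI),-.5*np.sin(PSI),np.sqrt(.75)])
E
python3 - <<'E'
from h import *
from plant import status
R=Rtool(np.pi/2+PSI,-np.pi/6); print(R.round(3),status.read_state()['joint_pos'].round(2))
b=plan(DC+DN*.07,R)
E
```

```text
[[ 0.856  0.494  0.149]
 [-0.129 -0.075  0.989]
 [ 0.5   -0.866  0.   ]] [ 0.17  0.51  1.41 -0.    1.22 -1.28]
xyz [-0.226   0.1456  0.0045] rot [-0.0069  0.0252 -0.5227] |d| 0.269 deg 30.0
```

Call:
servo_tool(deltas=[{"x": -0.035, "y": 0.01, "z": 0.001, "rx": 0, "ry": 0.01, "rz": -0.1, "gripper": 100}, {"x": -0.07, "y": 0.03, "z": 0.002, "rx": -0.002, "ry": 0.02, "rz": -0.2, "gripper": 100}, {"x": -0.11, "y": 0.055, "z": 0.003, "rx": -0.004, "ry": 0.025, "rz": -0.3, "gripper": 100}, {"x": -0.15, "y": 0.085, "z": 0.004, "rx": -0.006, "ry": 0.025, "rz": -0.4, "gripper": 100}, {"x": -0.19, "y": 0.115, "z": 0.0045, "rx": -0.007, "ry": 0.025, "rz": -0.5, "gripper": 100}, {"x": -0.22, "y": 0.14, "z": 0.0045, "rx": -0.007, "ry": 0.025, "rz": -0.523, "gripper": 100}, {"x": -0.226, "y": 0.146, "z": 0.0045, "rx": -0.007, "ry": 0.025, "rz": -0.523, "gripper": 100}, {"x": -0.226, "y": 0.146, "z": 0.0045, "rx": -0.007, "ry": 0.025, "rz": -0.523, "gripper": 100}, {"x": -0.226, "y": 0.146, "z": 0.0045, "rx": -0.007, "ry": 0.025, "rz": -0.523, "gripper": 100}])

```text
t: 9.35
ee_pos: [0.3699, 0.2458, 0.2786]
tcp_rot: [-1.571, -0.296, -0.531]
contact_force: [-0.9, -0.4, 0.7]
opening: 0.0871
```

Run:
```python
from h import *
from plant import vision,status
m=vision.camera_model("wrist");im=vision.grab_frame("wrist"); 
import pickle; pickle.dump(m,open("w7.pkl","wb"))
cv2.imwrite("pics/w7.png",np.clip(im.astype(float)*1.6,0,255).astype(np.uint8))
R=Rtool(np.pi/2+PSI,-np.pi/6)
b=plan(DC-DN*.006,R)
```

```text
xyz [-0.0016  0.0763  0.0015] rot [ 0.0041  0.0003 -0.0036] |d| 0.076 deg 0.3
```

View pics/w7.png

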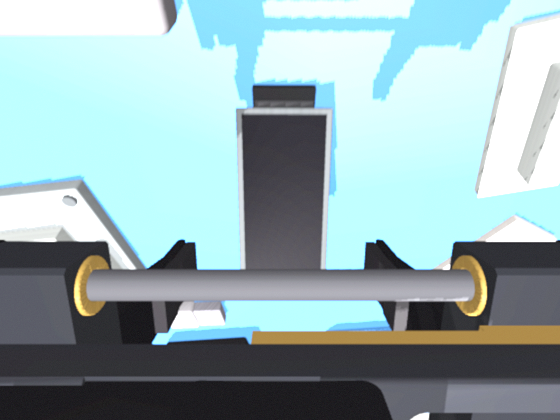

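Run:
```python
from h import *
import pickle
m=pickle.load(open("w7.pkl","rb"))
ax=np.array([np.sqrt(.75)*np.cos(PSI),np.sqrt(.75)*np.sin(PSI),.5]); ay=np.array([-np.sin(PSI),np.cos(PSI),0])
P=np.array([DC-.07*ax-.032*ay,DC-.07*ax+.032*ay,DC+.02*ax-.032*ay,DC+.02*ax+.032*ay])
print(proj(m,P).round(1))
im=cv2.imread("pics/w7.png"); g=im.max(2)
for r in (120,160,200,230): 
    row=im[r,220:350].astype(int).max(1); b=np.where(row<200)[0]; print(r,b.min()+220,b.max()+220)
print(im[100:116,285].max(1))
cv2.imwrite("pics/w7c.png",cv2.resize(im[80:240,215:355],None,fx=4,fy=4,interpolation=cv2.INTER_NEAREST))
```

```text
[[235.4 109.2]
 [332.2 109.1]
 [239.7 237.6]
 [327.3 237.6]]
120 237 326
160 242 325
200 243 323
230 244 322
[ 76  88  97  99 100  99  96 123 164 195 209 212 208 182 136  86]
```

View pics/w7c.png

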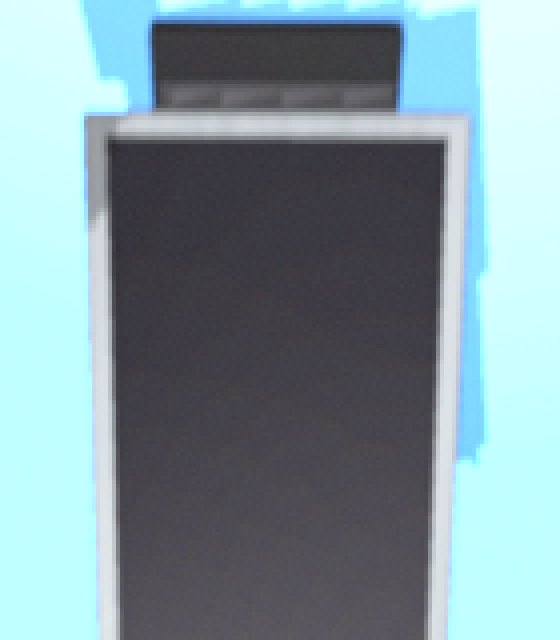

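Call:
servo_tool(deltas=[{"x": -0.0016, "y": 0.03, "z": 0.002, "rx": 0.004, "ry": 0, "rz": -0.0036, "gripper": 100}, {"x": -0.0016, "y": 0.055, "z": 0.002, "rx": 0.004, "ry": 0, "rz": -0.0036, "gripper": 100}, {"x": -0.0016, "y": 0.07, "z": 0.002, "rx": 0.004, "ry": 0, "rz": -0.0036, "gripper": 100}, {"x": -0.0016, "y": 0.0767, "z": 0.002, "rx": 0.004, "ry": 0, "rz": -0.0036, "gripper": 100}, {"x": -0.0016, "y": 0.0767, "z": 0.002, "rx": 0.004, "ry": 0, "rz": -0.0036, "gripper": 100}, {"x": -0.0016, "y": 0.0767, "z": 0.002, "rx": 0.004, "ry": 0, "rz": -0.0036, "gripper": 100}])

```text
t: 10.0
ee_pos: [0.4208, 0.2535, 0.2307]
tcp_rot: [-1.585, -0.274, -0.511]
contact_force: [-0.8, 0.2, -0.2]
opening: 0.0869
```

Run:
```python
from h import *
R=Rtool(np.pi/2+PSI,-np.pi/6)
b=plan(DC-DN*.0065,R)
```

```text
xyz [-0.0238  0.0114 -0.0145] rot [ 0.0163  0.001  -0.0241] |d| 0.03 deg 1.7
```

Run:
```python
from plant import status
s=status.read_state();print(s['joint_pos'].round(3),s['dq'].round(3),s['contact_force'],s['moment'])
```

```text
[ 0.38   0.657  2.014 -1.429  0.262  0.33 ] [ 0.006 -0.009  0.009 -0.004  0.001  0.001] [-0.78238551  0.1651621  -0.19418667] [ 0.03264691  0.33151306 -0.05417752]
```

Run:
```python
from h import *
R=Rtool(np.pi/2+PSI,-np.radians(20))
b=plan(DC+np.array([0,0,.06]),R)
```

```text
xyz [ 0.0365 -0.0457 -0.0155] rot [ 0.0163 -0.0004  0.1504] |d| 0.061 deg 8.7
```

Call:
servo_tool(deltas=[{"x": 0, "y": -0.03, "z": 0, "rx": 0, "ry": 0, "rz": 0.02, "gripper": 100}, {"x": 0.01, "y": -0.045, "z": -0.005, "rx": 0.005, "ry": 0, "rz": 0.05, "gripper": 100}, {"x": 0.02, "y": -0.045, "z": -0.01, "rx": 0.01, "ry": 0, "rz": 0.1, "gripper": 100}, {"x": 0.0365, "y": -0.0457, "z": -0.0155, "rx": 0.016, "ry": 0, "rz": 0.15, "gripper": 100}, {"x": 0.0365, "y": -0.0457, "z": -0.0155, "rx": 0.016, "ry": 0, "rz": 0.15, "gripper": 100}, {"x": 0.0365, "y": -0.0457, "z": -0.0155, "rx": 0.016, "ry": 0, "rz": 0.15, "gripper": 100}])

```text
t: 10.6
ee_pos: [0.4295, 0.2374, 0.2899]
tcp_rot: [-1.574, -0.159, -0.396]
contact_force: [0.7, -0.1, 0.1]
opening: 0.0877
```

Run:
```python
from h import *
from plant import status
print(status.read_state()['joint_pos'].round(3))
R=Rtool(np.pi/2+PSI,-np.radians(20))
b=plan(DC+np.array([0,0,.05]),R)
b=plan(DC-DN*.0065,R)
```

```text
[ 0.316  0.52   1.957 -0.431  0.377 -0.722]
xyz [-0.0049  0.0103 -0.0002] rot [-0.0017 -0.0027  0.004 ] |d| 0.011 deg 0.3
xyz [-0.0211  0.0636 -0.0003] rot [-0.0017 -0.0027  0.004 ] |d| 0.067 deg 0.3
```

Call:
servo_tool(deltas=[{"x": -0.012, "y": 0.015, "z": 0, "rx": -0.002, "ry": -0.003, "rz": 0.004, "gripper": 100}, {"x": -0.016, "y": 0.03, "z": 0, "rx": -0.002, "ry": -0.003, "rz": 0.004, "gripper": 100}, {"x": -0.018, "y": 0.04, "z": 0, "rx": -0.002, "ry": -0.003, "rz": 0.004, "gripper": 100}, {"x": -0.018, "y": 0.045, "z": 0, "rx": -0.002, "ry": -0.003, "rz": 0.004, "gripper": 100}, {"x": -0.018, "y": 0.045, "z": 0, "rx": -0.002, "ry": -0.003, "rz": 0.004, "gripper": 100}])

```text
t: 11.1
ee_pos: [0.4269, 0.238, 0.2392]
tcp_rot: [-1.58, -0.156, -0.385]
contact_force: [0.1, 0.8, 0.3]
opening: 0.0873
```

Run:
```python
from h import *
from plant import status
print(status.read_state()['joint_pos'].round(3))
R=Rtool(np.pi/2+PSI,-np.radians(20))
b=plan(DC-DN*.0065,R)
```

```text
[ 0.319  0.625  1.988 -0.624  0.269 -0.522]
xyz [-0.0009  0.017  -0.0003] rot [ 0.0027  0.0037 -0.0045] |d| 0.017 deg 0.4
```

Call:
servo_tool(deltas=[{"x": -0.001, "y": 0.009, "z": 0, "rx": 0.003, "ry": 0.004, "rz": -0.004, "gripper": 100}, {"x": -0.001, "y": 0.017, "z": 0, "rx": 0.003, "ry": 0.004, "rz": -0.004, "gripper": 100}, {"x": -0.001, "y": 0.017, "z": 0, "rx": 0.003, "ry": 0.004, "rz": -0.004, "gripper": 100}, {"x": -0.001, "y": 0.017, "z": 0, "rx": 0.003, "ry": 0.004, "rz": -0.004, "gripper": 100}])

```text
t: 11.5
ee_pos: [0.4321, 0.2372, 0.2238]
tcp_rot: [-1.575, -0.158, -0.393]
contact_force: [0.3, 0.1, -0.4]
opening: 0.0874
```

Run:
```python
from h import *
from plant import status
print(status.read_state()['joint_pos'].round(3))
R=Rtool(np.pi/2+PSI,-np.radians(20))
b=plan(DC-DN*.0065,R)
```

```text
[ 0.314  0.661  1.986 -0.715  0.235 -0.429]
xyz [-0.0007  0.0008 -0.0004] rot [-0.0011 -0.001   0.001 ] |d| 0.001 deg 0.1
```

Aligned to under 1 mm; close.

Call:
servo_tool(deltas=[{"x": 0, "y": 0.0005, "z": 0, "rx": 0, "ry": 0, "rz": 0, "gripper": 0}, {"x": 0, "y": 0.0005, "z": 0, "rx": 0, "ry": 0, "rz": 0, "gripper": 0}, {"x": 0, "y": 0.0005, "z": 0, "rx": 0, "ry": 0, "rz": 0, "gripper": 0}, {"x": 0, "y": 0.0005, "z": 0, "rx": 0, "ry": 0, "rz": 0, "gripper": 0}, {"x": 0, "y": 0.0005, "z": 0, "rx": 0, "ry": 0, "rz": 0, "gripper": 0}])

```text
t: 12.0
ee_pos: [0.4324, 0.2372, 0.2232]
tcp_rot: [-1.575, -0.158, -0.393]
contact_force: [-0.2, 0.2, 1.8]
opening: 0.0634
```

Run:
```python
from h import *
R=Rtool(np.pi/2+PSI,np.radians(10))
b=plan(DC+[0.04,-.01,.14],R)
b=plan([.552,-.0565,.14],Rtool(-.015,np.radians(10)),base=b)
```

```text
xyz [ 0.1757 -0.0993 -0.0039] rot [-0.0015 -0.0008  0.5246] |d| 0.202 deg 30.1
xyz [ 0.0449  0.0505 -0.2995] rot [ 0.2493  1.414  -0.    ] |d| 0.307 deg 82.3
```

Call:
servo_tool(deltas=[{"x": -0.002, "y": -0.012, "z": 0, "rx": 0, "ry": 0, "rz": 0, "gripper": 0}, {"x": -0.006, "y": -0.035, "z": 0, "rx": 0, "ry": 0, "rz": 0, "gripper": 0}, {"x": 0.01, "y": -0.065, "z": 0, "rx": 0, "ry": 0, "rz": 0.06, "gripper": 0}, {"x": 0.04, "y": -0.085, "z": -0.001, "rx": 0, "ry": 0, "rz": 0.16, "gripper": 0}, {"x": 0.07, "y": -0.095, "z": -0.002, "rx": 0, "ry": 0, "rz": 0.26, "gripper": 0}, {"x": 0.1, "y": -0.099, "z": -0.003, "rx": 0, "ry": 0, "rz": 0.36, "gripper": 0}, {"x": 0.14, "y": -0.099, "z": -0.004, "rx": 0, "ry": 0, "rz": 0.46, "gripper": 0}, {"x": 0.176, "y": -0.099, "z": -0.004, "rx": 0, "ry": 0, "rz": 0.525, "gripper": 0}, {"x": 0.176, "y": -0.099, "z": -0.004, "rx": 0, "ry": 0, "rz": 0.525, "gripper": 0}])

```text
t: 12.9
ee_pos: [0.5668, 0.212, 0.3779]
tcp_rot: [-1.547, 0.25, 0.01]
contact_force: [0.4, 0.2, 0.2]
opening: 0.0636
```

Run:
```python
from h import *
from plant import vision,status
im=vision.grab_frame("wrist"); cv2.imwrite("pics/w8.png",im)
s=status.read_state(); print(s['joint_pos'].round(3),s['opening'])
b=plan([.5515,-.058,.12],Rtool(-.015,np.radians(10)))
```

```text
[ 0.163  0.556  1.474  0.058  1.276 -1.276] 0.06344492932228754
xyz [ 0.0458  0.0698 -0.3006] rot [2.455e-01 1.412e+00 5.000e-04] |d| 0.312 deg 82.1
```

View pics/w8.png

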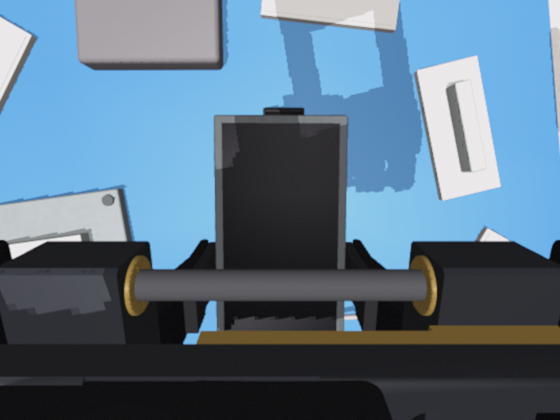

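Run:
```python
from h import *
from plant import vision,status
m=vision.camera_model("wrist"); s=status.read_state(); R=Ro.from_rotvec(s['tcp_rot']).as_matrix()
tip=s['ee_pos']+.182*R[:,1]; print("tip",tip)
im=cv2.imread("pics/w8.png")
cv2.imwrite("pics/w8c.png",cv2.resize(np.clip(im[100:340,200:360]*1.5,0,255).astype(np.uint8),None,fx=2.5,fy=2.5,interpolation=cv2.INTER_NEAREST))
for z in (.004,.0065,.009):
    P=onplane(m,[[214.5,115],[347.5,115],[219.5,329],[344,329]],tip[2]+z)
    print(z,(P-tip).round(4).tolist())
```

```text
tip [0.53319032 0.21750532 0.19717372]
0.004 [[-0.0759, -0.0219, 0.004], [-0.0661, 0.0423, 0.004], [0.0313, -0.0376, 0.004], [0.041, 0.026, 0.004]]
0.0065 [[-0.0753, -0.0215, 0.0065], [-0.0657, 0.0417, 0.0065], [0.0302, -0.037, 0.0065], [0.0398, 0.0257, 0.0065]]
0.009 [[-0.0748, -0.0211, 0.009], [-0.0653, 0.0412, 0.009], [0.0291, -0.0363, 0.009], [0.0386, 0.0253, 0.009]]
```

View pics/w8c.png

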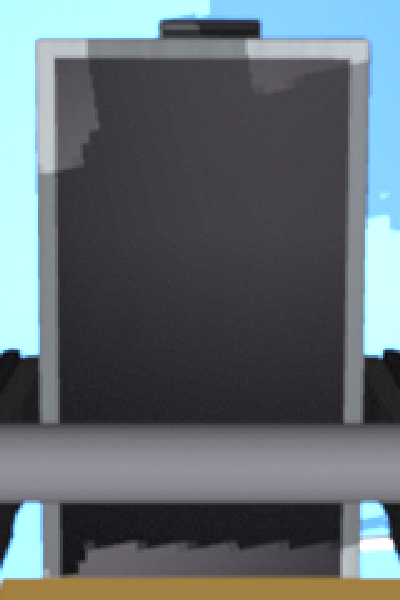

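Call:
servo_tool(deltas=[{"x": 0.002, "y": 0.0, "z": -0.015, "rx": 0.024, "ry": 0.14, "rz": 0, "gripper": 0}, {"x": 0.006, "y": 0.0, "z": -0.045, "rx": 0.048, "ry": 0.28, "rz": 0, "gripper": 0}, {"x": 0.012, "y": 0.0, "z": -0.08, "rx": 0.073, "ry": 0.42, "rz": 0, "gripper": 0}, {"x": 0.018, "y": 0.01, "z": -0.115, "rx": 0.097, "ry": 0.56, "rz": 0, "gripper": 0}, {"x": 0.023, "y": 0.02, "z": -0.15, "rx": 0.122, "ry": 0.7, "rz": 0, "gripper": 0}, {"x": 0.028, "y": 0.03, "z": -0.185, "rx": 0.146, "ry": 0.84, "rz": 0, "gripper": 0}, {"x": 0.033, "y": 0.04, "z": -0.22, "rx": 0.17, "ry": 0.98, "rz": 0, "gripper": 0}, {"x": 0.038, "y": 0.05, "z": -0.25, "rx": 0.195, "ry": 1.12, "rz": 0, "gripper": 0}, {"x": 0.042, "y": 0.06, "z": -0.275, "rx": 0.219, "ry": 1.26, "rz": 0, "gripper": 0}, {"x": 0.045, "y": 0.067, "z": -0.293, "rx": 0.235, "ry": 1.35, "rz": 0, "gripper": 0}, {"x": 0.046, "y": 0.07, "z": -0.301, "rx": 0.2455, "ry": 1.412, "rz": 0, "gripper": 0}, {"x": 0.046, "y": 0.07, "z": -0.301, "rx": 0.2455, "ry": 1.412, "rz": 0, "gripper": 0}])

```text
t: 14.15
ee_pos: [0.5477, -0.0894, 0.2977]
tcp_rot: [-1.076, 1.301, -1.087]
contact_force: [0.2, 0.8, -1.9]
opening: 0.0634
```

Run:
```python
from h import *
from plant import vision,status
im=vision.grab_frame("wrist"); cv2.imwrite("pics/w9.png",im)
m=vision.camera_model("wrist"); s=status.read_state(); R=Ro.from_rotvec(s['tcp_rot']).as_matrix()
import pickle; pickle.dump((m,s),open("w9.pkl","wb"))
print(s['ee_pos']+.182*R[:,1], s['opening'])
b=plan([.5515,-.058,.036],Rtool(-.015,np.radians(10)))
```

```text
[ 0.54727652 -0.05700482  0.11896084] 0.0635384142221996
xyz [0.0153 0.0815 0.0036] rot [ 0.0062  0.0015 -0.0006] |d| 0.083 deg 0.4
```

View pics/w9.png

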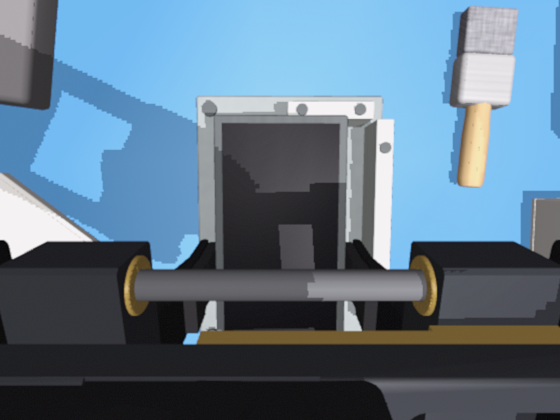

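Run:
```python
from h import *
import pickle
m=pickle.load(open("w5.pkl","rb"))
im=cv2.imread("pics/w5.png"); cv2.imwrite("pics/w5c.png",cv2.resize(im[70:270,195:385],None,fx=3,fy=3,interpolation=cv2.INTER_NEAREST))
```

```text
(no output)
```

View pics/w5c.png

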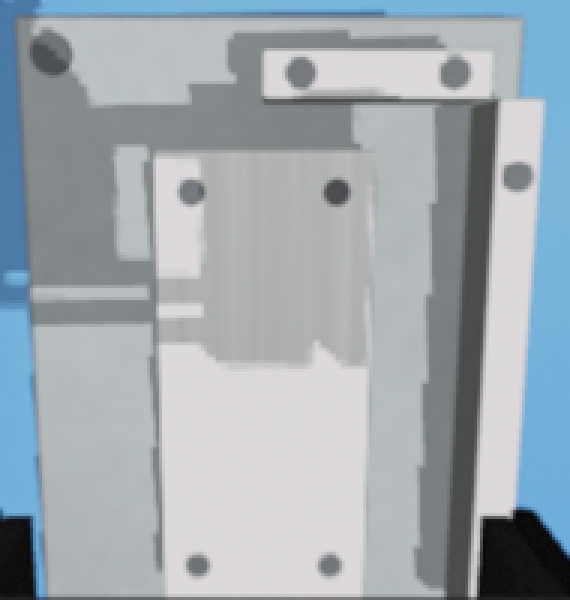

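Run:
```python
from h import *
import pickle
m=pickle.load(open("w5.pkl","rb"))
f=lambda L:np.array(L)/3+[195,70]
P=onplane(m,f([[190.5,192],[337,192],[198,565],[330,566]]),.031); print("screws mean",P.mean(0).round(4)); print(P.round(4).tolist())
P=onplane(m,f([[152,151],[376,151]]),.031); print("end edge",P.round(4).tolist())
P=onplane(m,f([[263,50],[493,51],[263,97],[491,99]]),.053); print("endstop",P.round(4).tolist())
P=onplane(m,f([[498,99],[545,99],[481,515],[514,517]]),.053); print("long",P.round(4).tolist())
```

```text
screws mean [ 0.5534 -0.059   0.031 ]
[[0.5328, -0.0003, 0.031], [0.5753, -0.0009, 0.031], [0.5315, -0.1169, 0.031], [0.5738, -0.1179, 0.031]]
end edge [[0.5221, 0.0114, 0.031], [0.5865, 0.0105, 0.031]]
endstop [[0.5542, 0.0363, 0.053], [0.614, 0.0352, 0.053], [0.554, 0.0247, 0.053], [0.614, 0.0233, 0.053]]
long [[0.6158, 0.0233, 0.053], [0.6282, 0.0231, 0.053], [0.6163, -0.093, 0.053], [0.626, -0.0937, 0.053]]
```

Call:
servo_tool(deltas=[{"x": 0.004, "y": 0.02, "z": 0.004, "rx": 0.006, "ry": 0.001, "rz": 0, "gripper": 0}, {"x": 0.008, "y": 0.042, "z": 0.004, "rx": 0.006, "ry": 0.001, "rz": 0, "gripper": 0}, {"x": 0.012, "y": 0.064, "z": 0.004, "rx": 0.006, "ry": 0.001, "rz": 0, "gripper": 0}, {"x": 0.014, "y": 0.076, "z": 0.004, "rx": 0.006, "ry": 0.001, "rz": 0, "gripper": 0}, {"x": 0.0153, "y": 0.0805, "z": 0.004, "rx": 0.006, "ry": 0.001, "rz": 0, "gripper": 0}, {"x": 0.0153, "y": 0.0805, "z": 0.004, "rx": 0.006, "ry": 0.001, "rz": 0, "gripper": 0}])

```text
t: 14.8
ee_pos: [0.5529, -0.0899, 0.2168]
tcp_rot: [-1.071, 1.294, -1.091]
contact_force: [0.5, -0.4, -1.0]
opening: 0.0637
```

Run:
```python
from h import *
b=plan([.552,-.0582,.034],Rtool(-.015,np.radians(10)))
```

```text
xyz [ 0.0006  0.0035 -0.0014] rot [-0.0017  0.0013  0.0002] |d| 0.004 deg 0.1
```

Call:
servo_tool(deltas=[{"x": 0.0004, "y": 0.0015, "z": -0.001, "rx": 0, "ry": 0.001, "rz": 0, "gripper": 0}, {"x": 0.0006, "y": 0.0025, "z": -0.001, "rx": 0, "ry": 0.001, "rz": 0, "gripper": 0}, {"x": 0.0006, "y": 0.0025, "z": -0.001, "rx": 0, "ry": 0.001, "rz": 0, "gripper": 0}])

```text
t: 15.1
ee_pos: [0.5521, -0.0906, 0.215]
tcp_rot: [-1.069, 1.294, -1.094]
contact_force: [0.4, -0.2, -0.8]
opening: 0.0634
```

Call:
servo_tool(deltas=[{"x": 0.0002, "y": 0.0008, "z": 0, "rx": 0, "ry": 0, "rz": 0, "gripper": 0}, {"x": 0.0003, "y": 0.0016, "z": 0, "rx": 0, "ry": 0, "rz": 0, "gripper": 0}, {"x": 0.0003, "y": 0.0016, "z": 0, "rx": 0, "ry": 0, "rz": 0, "gripper": 0}])

```text
t: 15.4
ee_pos: [0.552, -0.0906, 0.2128]
tcp_rot: [-1.07, 1.295, -1.093]
contact_force: [0.1, -0.2, -1.2]
opening: 0.0632
```

Call:
servo_tool(deltas=[{"x": 0.0001, "y": 0.0007, "z": 0, "rx": 0, "ry": 0, "rz": 0, "gripper": 0}, {"x": 0.0002, "y": 0.0012, "z": 0, "rx": 0, "ry": 0, "rz": 0, "gripper": 0}, {"x": 0.0002, "y": 0.0012, "z": 0, "rx": 0, "ry": 0, "rz": 0, "gripper": 0}])

```text
t: 15.7
ee_pos: [0.5521, -0.0906, 0.2118]
tcp_rot: [-1.07, 1.295, -1.093]
contact_force: [0.2, 0.1, 1.6]
opening: 0.0637
```

Call:
servo_tool(deltas=[{"x": 0, "y": 0.0004, "z": 0, "rx": 0, "ry": 0, "rz": 0, "gripper": 88}, {"x": 0, "y": 0.0004, "z": 0, "rx": 0, "ry": 0, "rz": 0, "gripper": 88}, {"x": 0, "y": 0.0004, "z": 0, "rx": 0, "ry": 0, "rz": 0, "gripper": 88}, {"x": -0.005, "y": -0.03, "z": 0, "rx": 0, "ry": 0, "rz": 0, "gripper": 88}, {"x": -0.012, "y": -0.07, "z": 0, "rx": 0, "ry": 0, "rz": 0, "gripper": 88}, {"x": -0.017, "y": -0.1, "z": 0, "rx": 0, "ry": 0, "rz": -0.1, "gripper": 88}, {"x": -0.022, "y": -0.13, "z": 0, "rx": 0, "ry": 0, "rz": -0.174, "gripper": 88}, {"x": -0.022, "y": -0.13, "z": 0, "rx": 0, "ry": 0, "rz": -0.174, "gripper": 88}])

```text
t: 16.5
ee_pos: [0.5529, -0.0912, 0.3477]
tcp_rot: [-1.197, 1.209, -1.229]
contact_force: [0.7, 0.4, -0.0]
opening: 0.0766
```

Run:
```python
from h import *
from plant import vision,status
m=vision.camera_model("wrist");im=vision.grab_frame("wrist"); cv2.imwrite("pics/w10.png",im)
import pickle; pickle.dump(m,open("w10.pkl","wb"))
b=plan([.4747,.418,.13],Rtool(np.pi/2+.0838))
```

```text
xyz [-0.5079  0.0322 -0.0854] rot [-0.0044 -1.6697  0.0074] |d| 0.516 deg 95.7
```

View pics/w10.png

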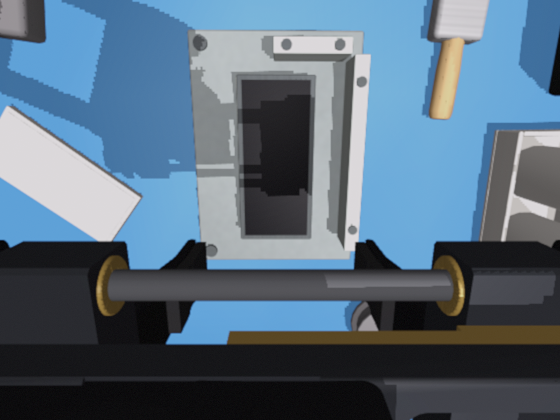

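Call:
servo_tool(deltas=[{"x": -0.04, "y": 0, "z": -0.007, "rx": 0, "ry": -0.14, "rz": 0, "gripper": 70}, {"x": -0.085, "y": 0, "z": -0.014, "rx": 0, "ry": -0.28, "rz": 0, "gripper": 70}, {"x": -0.13, "y": 0, "z": -0.022, "rx": 0, "ry": -0.42, "rz": 0, "gripper": 70}, {"x": -0.175, "y": 0, "z": -0.03, "rx": 0, "ry": -0.56, "rz": 0, "gripper": 70}, {"x": -0.22, "y": 0, "z": -0.037, "rx": 0, "ry": -0.7, "rz": 0, "gripper": 70}, {"x": -0.265, "y": 0, "z": -0.045, "rx": 0, "ry": -0.84, "rz": 0, "gripper": 70}, {"x": -0.31, "y": 0, "z": -0.053, "rx": 0, "ry": -0.98, "rz": 0, "gripper": 70}, {"x": -0.355, "y": 0, "z": -0.06, "rx": 0, "ry": -1.12, "rz": 0, "gripper": 70}, {"x": -0.4, "y": 0, "z": -0.068, "rx": 0, "ry": -1.26, "rz": 0, "gripper": 70}, {"x": -0.445, "y": 0.01, "z": -0.076, "rx": 0, "ry": -1.4, "rz": 0, "gripper": 70}, {"x": -0.485, "y": 0.02, "z": -0.083, "rx": -0.002, "ry": -1.54, "rz": 0.004, "gripper": 70}, {"x": -0.508, "y": 0.032, "z": -0.0854, "rx": -0.004, "ry": -1.67, "rz": 0.007, "gripper": 70}])

```text
t: 17.75
ee_pos: [0.473, 0.4206, 0.309]
tcp_rot: [-1.568, -0.066, 0.077]
contact_force: [0.1, 0.1, -0.4]
opening: 0.0609
```

Run:
```python
from h import *
from plant import vision,status
m=vision.camera_model("wrist");im=vision.grab_frame("wrist"); cv2.imwrite("pics/w11.png",im)
import pickle; pickle.dump(m,open("w11.pkl","wb"))
print(status.read_state()['joint_pos'].round(2))
b=plan([.4747,.418,.013],Rtool(np.pi/2+.0838))
```

```text
[ 0.55  0.66  1.49  0.01  1.   -1.12]
xyz [ 0.0029  0.1118 -0.0049] rot [-0.0032  0.0119 -0.0091] |d| 0.112 deg 0.9
```

View pics/w11.png

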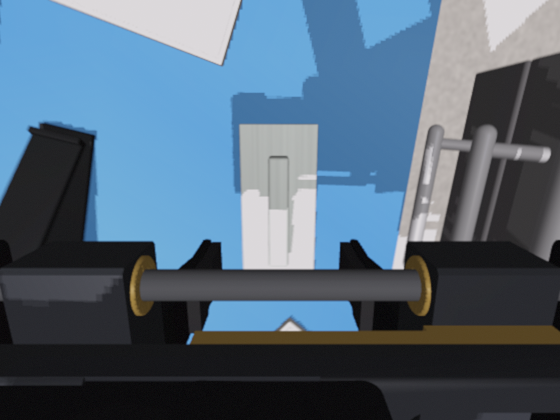

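Run:
```python
import cv2
im=cv2.imread("pics/scene0.png");a=cv2.resize(im[90:225,455:560],None,fx=4,fy=4)
im=cv2.imread("pics/top0.png");b=cv2.resize(im[180:290,0:150],None,fx=4,fy=4)
import numpy as np
h=max(a.shape[0],b.shape[0]); c=np.zeros((h,a.shape[1]+b.shape[1],3),np.uint8); c[:a.shape[0],:a.shape[1]]=a; c[:b.shape[0],a.shape[1]:]=b
c=c[:600]; print(c.shape); c=cv2.resize(c,None,fx=.75,fy=.75); cv2.imwrite("pics/cab.png",c)
```

```text
(540, 1020, 3)
```

View pics/cab.png

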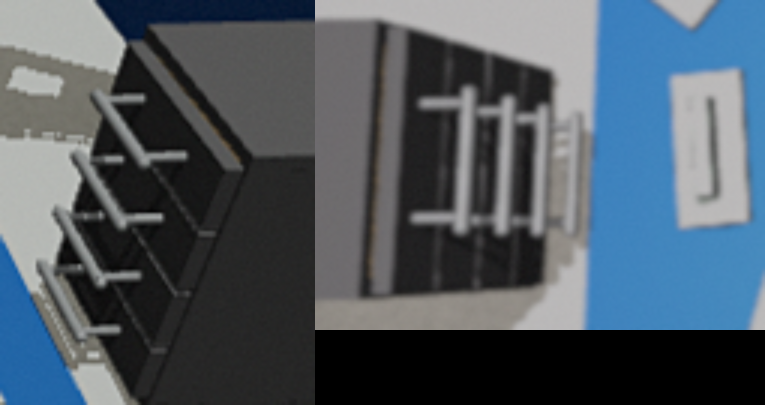

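Run:
```python
from h import *
from plant import vision
T=vision.camera_model("top"); S=vision.camera_model("scene")
def tri(a,b):
    Ca,da=ray(T,a);Cb,db=ray(S,b);da=da[0];db=db[0]
    s=np.linalg.lstsq(np.c_[da,-db],Cb-Ca,rcond=None)[0]
    p=Ca+s[0]*da;q=Cb+s[1]*db
    return ((p+q)/2).round(3),np.linalg.norm(p-q).round(3)
c=lambda u,v:(455+u/3,90+v/3); t=lambda u,v:((u-315)/3,180+v/3)
print(tri(t(575,115),c(83,330)),tri(t(575,230),c(42,268)))
print(tri(t(467,90),c(148,160)),tri(t(467,230),c(97,97)))
```

```text
(array([0.502, 0.525, 0.051]), np.float64(0.004)) (array([0.401, 0.526, 0.04 ]), np.float64(0.004))
(array([0.502, 0.527, 0.224]), np.float64(0.003)) (array([0.399, 0.526, 0.217]), np.float64(0.005))
```

Call:
servo_tool(deltas=[{"x": 0.001, "y": 0.0, "z": -0.011, "rx": -0.003, "ry": 0.012, "rz": -0.009, "gripper": 60}, {"x": 0.003, "y": 0.02, "z": -0.011, "rx": -0.003, "ry": 0.012, "rz": -0.009, "gripper": 60}, {"x": 0.003, "y": 0.045, "z": -0.011, "rx": -0.003, "ry": 0.012, "rz": -0.009, "gripper": 60}, {"x": 0.003, "y": 0.07, "z": -0.011, "rx": -0.003, "ry": 0.012, "rz": -0.009, "gripper": 60}, {"x": 0.003, "y": 0.09, "z": -0.011, "rx": -0.003, "ry": 0.012, "rz": -0.009, "gripper": 60}, {"x": 0.003, "y": 0.105, "z": -0.011, "rx": -0.003, "ry": 0.012, "rz": -0.009, "gripper": 60}, {"x": 0.003, "y": 0.111, "z": -0.011, "rx": -0.003, "ry": 0.012, "rz": -0.009, "gripper": 60}, {"x": 0.003, "y": 0.111, "z": -0.011, "rx": -0.003, "ry": 0.012, "rz": -0.009, "gripper": 60}])

```text
t: 18.6
ee_pos: [0.478, 0.4064, 0.1993]
tcp_rot: [-1.572, -0.057, 0.052]
contact_force: [-0.1, -0.3, 0.6]
opening: 0.052
```

Run:
```python
from h import *
b=plan([.4747,.412,.013],Rtool(np.pi/2+.0838))
```

```text
xyz [-0.0029  0.0042  0.0058] rot [ 0.0022 -0.0143  0.003 ] |d| 0.008 deg 0.8
```

Call:
servo_tool(deltas=[{"x": -0.003, "y": 0.003, "z": 0.005, "rx": 0.002, "ry": -0.014, "rz": 0.003, "gripper": 60}, {"x": -0.003, "y": 0.003, "z": 0.005, "rx": 0.002, "ry": -0.014, "rz": 0.003, "gripper": 60}, {"x": -0.003, "y": 0.003, "z": 0.005, "rx": 0.002, "ry": -0.014, "rz": 0.003, "gripper": 0}, {"x": -0.003, "y": 0.003, "z": 0.005, "rx": 0.002, "ry": -0.014, "rz": 0.003, "gripper": 0}, {"x": -0.003, "y": 0.003, "z": 0.005, "rx": 0.002, "ry": -0.014, "rz": 0.003, "gripper": 0}, {"x": -0.003, "y": 0.003, "z": 0.005, "rx": 0.002, "ry": -0.014, "rz": 0.003, "gripper": 0}, {"x": -0.003, "y": 0.003, "z": 0.005, "rx": 0.002, "ry": -0.014, "rz": 0.003, "gripper": 0}, {"x": -0.003, "y": 0.003, "z": 0.005, "rx": 0.002, "ry": -0.014, "rz": 0.003, "gripper": 0}])

```text
t: 19.4
ee_pos: [0.4747, 0.4125, 0.1973]
tcp_rot: [-1.568, -0.069, 0.065]
contact_force: [-0.0, 1.2, 1.1]
opening: 0.0159
```

Run:
```python
from h import *
from plant import vision,status
im=vision.grab_frame("wrist"); cv2.imwrite("pics/w12.png",im)
m=vision.camera_model("wrist")
import pickle; pickle.dump((m,status.read_state()),open("w12.pkl","wb"))
```

```text
(no output)
```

View pics/w12.png

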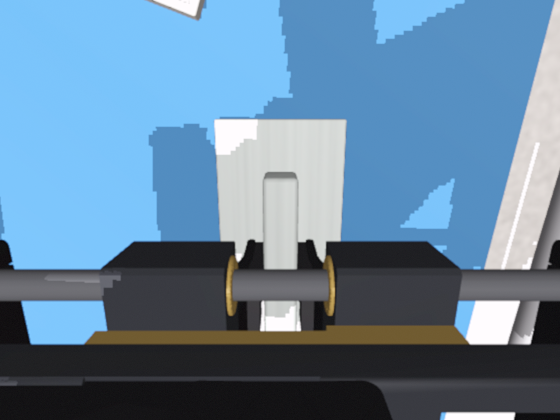

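Run:
```python
from h import *
import pickle
m,s=pickle.load(open("w12.pkl","rb"))
R=Ro.from_rotvec(s['tcp_rot']).as_matrix(); tip=s['ee_pos']+.182*R[:,1]; print(tip, tip[2])
P=onplane(m,[[215,120],[345.5,120]],.010); print(((P-tip)@R).round(4))
P=onplane(m,[[263.5,176],[297.5,176]],.032); print("bar end",((P-tip)@R).round(4))
b=plan([.50,.39,.15],Rtool(np.pi/2+.0838))
b=plan([.552,-.0582,.15],Rtool(-.015))
```

```text
[0.47522496 0.41274307 0.01530996] 0.015309962480196171
[[-0.0693  0.0051 -0.0326]
 [-0.0693  0.0052  0.0301]]
bar end [[-0.0458 -0.0168 -0.0085]
 [-0.0458 -0.0168  0.0063]]
xyz [ 0.0236 -0.1347 -0.0243] rot [-0.0016  0.0012  0.0027] |d| 0.139 deg 0.2
xyz [ 0.0374 -0.1353 -0.4753] rot [-3.4000e-03  1.6708e+00  7.0000e-04] |d| 0.496 deg 95.7
```

Call:
servo_tool(deltas=[{"x": 0, "y": -0.025, "z": -0.003, "rx": 0, "ry": 0, "rz": 0, "gripper": 0}, {"x": 0, "y": -0.06, "z": -0.012, "rx": 0, "ry": 0, "rz": 0, "gripper": 0}, {"x": 0.001, "y": -0.1, "z": -0.035, "rx": 0, "ry": 0.05, "rz": 0, "gripper": 0}, {"x": 0.003, "y": -0.135, "z": -0.07, "rx": 0, "ry": 0.18, "rz": 0, "gripper": 0}, {"x": 0.006, "y": -0.135, "z": -0.11, "rx": 0, "ry": 0.32, "rz": 0, "gripper": 0}, {"x": 0.01, "y": -0.135, "z": -0.15, "rx": 0, "ry": 0.46, "rz": 0, "gripper": 0}, {"x": 0.014, "y": -0.135, "z": -0.19, "rx": 0, "ry": 0.6, "rz": 0, "gripper": 0}, {"x": 0.018, "y": -0.135, "z": -0.23, "rx": 0, "ry": 0.74, "rz": 0, "gripper": 0}, {"x": 0.022, "y": -0.135, "z": -0.27, "rx": 0, "ry": 0.88, "rz": 0, "gripper": 0}, {"x": 0.026, "y": -0.135, "z": -0.31, "rx": 0, "ry": 1.02, "rz": 0, "gripper": 0}, {"x": 0.03, "y": -0.135, "z": -0.35, "rx": 0, "ry": 1.16, "rz": 0, "gripper": 0}, {"x": 0.032, "y": -0.135, "z": -0.385, "rx": 0, "ry": 1.3, "rz": 0, "gripper": 0}])

```text
t: 20.65
ee_pos: [0.5389, 0.029, 0.3313]
tcp_rot: [-1.354, 0.948, -0.948]
contact_force: [0.2, 0.7, -2.5]
opening: 0.0157
```

Run:
```python
from h import *
b=plan([.552,-.0582,.10],Rtool(-.015))
```

```text
xyz [ 0.0865  0.0493 -0.0176] rot [-0.0004  0.3646 -0.0005] |d| 0.101 deg 20.9
```

Call:
servo_tool(deltas=[{"x": 0.03, "y": 0.005, "z": -0.008, "rx": 0, "ry": 0.14, "rz": 0, "gripper": 0}, {"x": 0.06, "y": 0.015, "z": -0.014, "rx": 0, "ry": 0.27, "rz": 0, "gripper": 0}, {"x": 0.08, "y": 0.03, "z": -0.0176, "rx": 0, "ry": 0.365, "rz": 0, "gripper": 0}, {"x": 0.0865, "y": 0.045, "z": -0.0176, "rx": 0, "ry": 0.365, "rz": 0, "gripper": 0}, {"x": 0.0865, "y": 0.049, "z": -0.0176, "rx": 0, "ry": 0.365, "rz": 0, "gripper": 0}, {"x": 0.0865, "y": 0.049, "z": -0.0176, "rx": 0, "ry": 0.365, "rz": 0, "gripper": 0}])

```text
t: 21.25
ee_pos: [0.5519, -0.0551, 0.2815]
tcp_rot: [-1.206, 1.217, -1.212]
contact_force: [-0.6, -0.0, -2.1]
opening: 0.0157
```

Run:
```python
from h import *
from plant import vision,status
im=vision.grab_frame("wrist"); cv2.imwrite("pics/w13.png",im)
b=plan([.552,-.0582,.057],Rtool(-.015))
```

```text
xyz [ 0.0034  0.0432 -0.0002] rot [ 0.0005  0.0081 -0.0019] |d| 0.043 deg 0.5
```

View pics/w13.png

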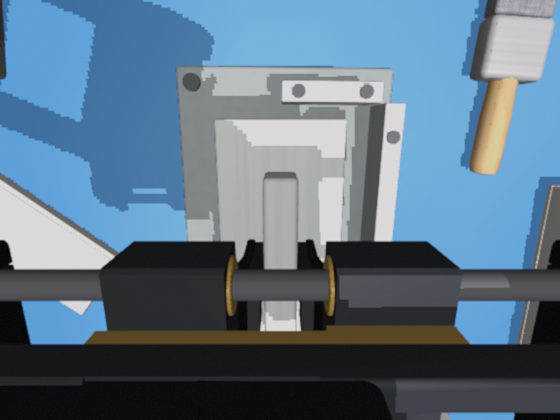

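Call:
servo_tool(deltas=[{"x": 0.0034, "y": 0.015, "z": 0, "rx": 0, "ry": 0.008, "rz": -0.002, "gripper": 0}, {"x": 0.0034, "y": 0.03, "z": 0, "rx": 0, "ry": 0.008, "rz": -0.002, "gripper": 0}, {"x": 0.0034, "y": 0.039, "z": 0, "rx": 0, "ry": 0.008, "rz": -0.002, "gripper": 0}, {"x": 0.0034, "y": 0.0425, "z": 0, "rx": 0, "ry": 0.008, "rz": -0.002, "gripper": 0}, {"x": 0.0034, "y": 0.0425, "z": 0, "rx": 0, "ry": 0.008, "rz": -0.002, "gripper": 0}])

```text
t: 21.8
ee_pos: [0.5527, -0.0587, 0.2403]
tcp_rot: [-1.201, 1.219, -1.222]
contact_force: [0.0, 0.8, -1.7]
opening: 0.0159
```

Run:
```python
from h import *
b=plan([.552,-.0582,.0553],Rtool(-.015))
```

```text
xyz [-0.0005  0.003  -0.0007] rot [-0.0013 -0.0008  0.0009] |d| 0.003 deg 0.1
```

Call:
servo_tool(deltas=[{"x": 0, "y": 0.001, "z": -0.0005, "rx": 0, "ry": 0, "rz": 0, "gripper": 0}, {"x": 0, "y": 0.002, "z": -0.0005, "rx": 0, "ry": 0, "rz": 0, "gripper": 0}, {"x": 0, "y": 0.003, "z": -0.0005, "rx": 0, "ry": 0, "rz": 0, "gripper": 0}, {"x": 0, "y": 0.003, "z": -0.0005, "rx": 0, "ry": 0, "rz": 0, "gripper": 0}])

```text
t: 22.2
ee_pos: [0.5523, -0.0594, 0.2374]
tcp_rot: [-1.2, 1.22, -1.224]
contact_force: [-0.5, 1.2, -2.2]
opening: 0.0159
```

Call:
servo_tool(deltas=[{"x": 0, "y": 0.0008, "z": 0, "rx": 0, "ry": 0, "rz": 0, "gripper": 0}, {"x": 0, "y": 0.0015, "z": 0, "rx": 0, "ry": 0, "rz": 0, "gripper": 0}, {"x": 0, "y": 0.0015, "z": 0, "rx": 0, "ry": 0, "rz": 0, "gripper": 0}])

```text
t: 22.5
ee_pos: [0.5523, -0.0594, 0.2373]
tcp_rot: [-1.2, 1.219, -1.224]
contact_force: [-2.4, 0.5, 8.8]
opening: 0.0157
```

Call:
servo_tool(deltas=[{"x": 0, "y": 0, "z": 0, "rx": 0, "ry": 0, "rz": 0, "gripper": 45}, {"x": 0, "y": 0, "z": 0, "rx": 0, "ry": 0, "rz": 0, "gripper": 45}, {"x": 0, "y": -0.001, "z": 0, "rx": 0, "ry": 0, "rz": 0, "gripper": 45}, {"x": 0, "y": -0.025, "z": 0, "rx": 0, "ry": 0, "rz": 0, "gripper": 45}, {"x": 0, "y": -0.06, "z": 0, "rx": 0, "ry": 0, "rz": 0, "gripper": 45}, {"x": 0, "y": -0.1, "z": 0, "rx": 0, "ry": 0, "rz": 0, "gripper": 45}, {"x": 0, "y": -0.14, "z": 0, "rx": 0, "ry": 0, "rz": 0, "gripper": 45}, {"x": 0, "y": -0.14, "z": 0, "rx": 0, "ry": 0, "rz": 0, "gripper": 45}])

```text
t: 23.3
ee_pos: [0.5538, -0.0596, 0.3813]
tcp_rot: [-1.195, 1.209, -1.231]
contact_force: [1.6, -0.3, -0.4]
opening: 0.039
```

Run:
```python
from h import *
from plant import vision,status
m=vision.camera_model("wrist");im=vision.grab_frame("wrist"); cv2.imwrite("pics/w14.png",im)
import pickle; pickle.dump(m,open("w14.pkl","wb"))
b=plan([.485,-.059,.1],Rtool(np.pi/2-.015))
```

```text
xyz [ 0.0004  0.0961 -0.0687] rot [-0.0044 -1.5727  0.0093] |d| 0.118 deg 90.1
```

View pics/w14.png

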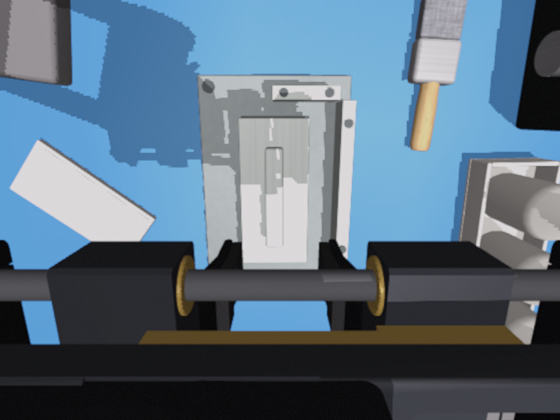

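Call:
servo_tool(deltas=[{"x": 0, "y": 0, "z": -0.012, "rx": 0, "ry": -0.145, "rz": 0, "gripper": 100}, {"x": 0, "y": 0, "z": -0.025, "rx": 0, "ry": -0.29, "rz": 0, "gripper": 100}, {"x": 0, "y": 0, "z": -0.038, "rx": 0, "ry": -0.435, "rz": 0, "gripper": 100}, {"x": 0, "y": 0, "z": -0.05, "rx": 0, "ry": -0.58, "rz": 0, "gripper": 100}, {"x": 0, "y": 0.01, "z": -0.06, "rx": 0, "ry": -0.725, "rz": 0, "gripper": 100}, {"x": 0, "y": 0.02, "z": -0.069, "rx": 0, "ry": -0.87, "rz": 0, "gripper": 100}, {"x": 0, "y": 0.035, "z": -0.069, "rx": 0, "ry": -1.015, "rz": 0, "gripper": 100}, {"x": 0, "y": 0.05, "z": -0.069, "rx": 0, "ry": -1.16, "rz": 0, "gripper": 100}, {"x": 0, "y": 0.065, "z": -0.069, "rx": 0, "ry": -1.305, "rz": 0, "gripper": 100}, {"x": 0, "y": 0.08, "z": -0.069, "rx": 0, "ry": -1.45, "rz": 0, "gripper": 100}, {"x": 0, "y": 0.096, "z": -0.069, "rx": -0.004, "ry": -1.573, "rz": 0.009, "gripper": 100}, {"x": 0, "y": 0.096, "z": -0.069, "rx": -0.004, "ry": -1.573, "rz": 0.009, "gripper": 100}])

```text
t: 24.55
ee_pos: [0.482, -0.0578, 0.2768]
tcp_rot: [-1.566, 0.022, -0.001]
contact_force: [0.1, -0.3, -0.1]
opening: 0.0872
```

Run:
```python
from h import *
from plant import vision,status
im=vision.grab_frame("wrist"); cv2.imwrite("pics/w15.png",im)
print(status.read_state()['joint_pos'].round(2))
b=plan([.487,-.059,.018],Rtool(np.pi/2-.015))
```

```text
[-0.35  0.55  1.89 -0.    0.71 -1.9 ]
xyz [ 0.0055  0.0778 -0.0013] rot [-0.0038 -0.0025 -0.0112] |d| 0.078 deg 0.7
```

View pics/w15.png

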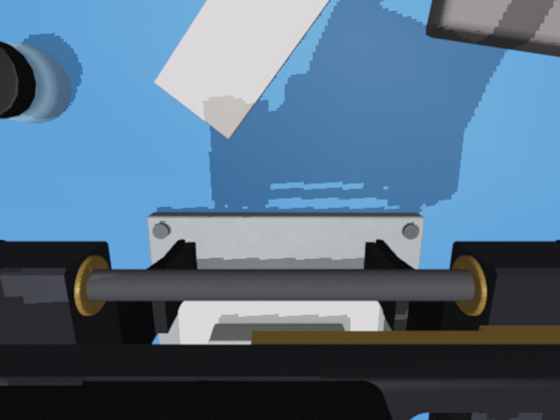

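Call:
servo_tool(deltas=[{"x": 0.003, "y": 0.03, "z": -0.001, "rx": -0.004, "ry": -0.002, "rz": -0.011, "gripper": 100}, {"x": 0.003, "y": 0.055, "z": -0.001, "rx": -0.004, "ry": -0.002, "rz": -0.011, "gripper": 100}, {"x": 0.003, "y": 0.07, "z": -0.001, "rx": -0.004, "ry": -0.002, "rz": -0.011, "gripper": 100}, {"x": 0.003, "y": 0.077, "z": -0.001, "rx": -0.004, "ry": -0.002, "rz": -0.011, "gripper": 100}, {"x": 0.003, "y": 0.077, "z": -0.001, "rx": -0.004, "ry": -0.002, "rz": -0.011, "gripper": 100}])

```text
t: 25.1
ee_pos: [0.4856, -0.059, 0.2022]
tcp_rot: [-1.572, 0.009, -0.014]
contact_force: [-0.6, 0.3, 0.7]
opening: 0.087
```

Run:
```python
from h import *
b=plan([.505,-.059,.018],Rtool(np.pi/2-.015))
```

```text
xyz [0.0194 0.0023 0.0003] rot [0.0014 0.0008 0.0032] |d| 0.02 deg 0.2
```

Call:
servo_tool(deltas=[{"x": 0.007, "y": 0.001, "z": 0, "rx": 0.001, "ry": 0, "rz": 0.003, "gripper": 100}, {"x": 0.014, "y": 0.001, "z": 0, "rx": 0.001, "ry": 0, "rz": 0.003, "gripper": 100}, {"x": 0.019, "y": 0.001, "z": 0, "rx": 0.001, "ry": 0, "rz": 0.003, "gripper": 100}, {"x": 0.022, "y": 0.001, "z": 0, "rx": 0.001, "ry": 0, "rz": 0.003, "gripper": 100}, {"x": 0.025, "y": 0.001, "z": 0, "rx": 0.001, "ry": 0, "rz": 0.003, "gripper": 100}])

```text
t: 25.6
ee_pos: [0.51, -0.0591, 0.2019]
tcp_rot: [-1.571, 0.011, -0.008]
contact_force: [-3.9, -0.8, 2.4]
opening: 0.0872
```

Call:
servo_tool(deltas=[{"x": 0.003, "y": 0, "z": 0, "rx": 0, "ry": 0, "rz": 0, "gripper": 100}, {"x": 0.006, "y": 0, "z": 0, "rx": 0, "ry": 0, "rz": 0, "gripper": 100}, {"x": 0.009, "y": 0, "z": 0, "rx": 0, "ry": 0, "rz": 0, "gripper": 100}, {"x": 0.012, "y": 0, "z": 0, "rx": 0, "ry": 0, "rz": 0, "gripper": 100}, {"x": 0.015, "y": 0, "z": 0, "rx": 0, "ry": 0, "rz": 0, "gripper": 100}, {"x": 0.018, "y": 0, "z": 0, "rx": 0, "ry": 0, "rz": 0, "gripper": 100}, {"x": 0.02, "y": 0, "z": 0, "rx": 0, "ry": 0, "rz": 0, "gripper": 100}, {"x": 0.02, "y": 0, "z": 0, "rx": 0, "ry": 0, "rz": 0, "gripper": 100}])

```text
t: 26.4
ee_pos: [0.5314, -0.0597, 0.2017]
tcp_rot: [-1.572, 0.008, -0.013]
contact_force: [-0.9, 0.4, -0.1]
opening: 0.0872
```

Run:
```python
from plant import vision,status
import cv2
im=vision.grab_frame("scene"); cv2.imwrite("pics/s3.png",cv2.resize(im[170:290,190:330],None,fx=5,fy=5,interpolation=cv2.INTER_CUBIC))
```

```text
(no output)
```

View pics/s3.png

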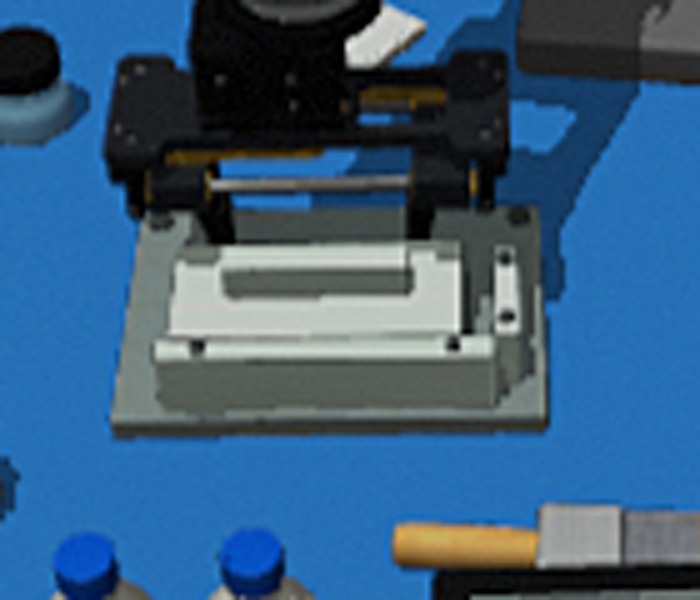

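Call:
servo_tool(deltas=[{"x": 0.001, "y": 0, "z": 0, "rx": 0, "ry": 0, "rz": 0, "gripper": 100}, {"x": 0.002, "y": 0, "z": 0, "rx": 0, "ry": 0, "rz": 0, "gripper": 100}, {"x": 0.003, "y": 0, "z": 0, "rx": 0, "ry": 0, "rz": 0, "gripper": 100}, {"x": 0.004, "y": 0, "z": 0, "rx": 0, "ry": 0, "rz": 0, "gripper": 100}])

```text
t: 26.85
ee_pos: [0.5345, -0.0596, 0.2018]
tcp_rot: [-1.571, 0.01, -0.011]
contact_force: [-3.3, 0.0, -0.1]
opening: 0.087
```

Call:
servo_tool(deltas=[{"x": 0.001, "y": 0, "z": 0, "rx": 0, "ry": 0, "rz": 0, "gripper": 100}, {"x": 0.002, "y": 0, "z": 0, "rx": 0, "ry": 0, "rz": 0, "gripper": 100}])

```text
t: 27.05
ee_pos: [0.5366, -0.0596, 0.2018]
tcp_rot: [-1.571, 0.009, -0.011]
contact_force: [-3.5, -0.2, 2.1]
opening: 0.0869
```

Call:
servo_tool(deltas=[{"x": 0.001, "y": 0, "z": 0, "rx": 0, "ry": 0, "rz": 0, "gripper": 100}, {"x": 0.002, "y": 0, "z": 0, "rx": 0, "ry": 0, "rz": 0, "gripper": 100}])

```text
t: 27.25
ee_pos: [0.5376, -0.0596, 0.2018]
tcp_rot: [-1.571, 0.012, -0.008]
contact_force: [-7.2, -1.4, 4.7]
opening: 0.0865
```

Call:
servo_tool(deltas=[{"x": 0.0007, "y": 0, "z": 0, "rx": 0, "ry": 0, "rz": 0, "gripper": 100}, {"x": 0.0007, "y": 0, "z": 0, "rx": 0, "ry": 0, "rz": 0, "gripper": 100}])

```text
t: 27.45
ee_pos: [0.5379, -0.0596, 0.2017]
tcp_rot: [-1.571, 0.013, -0.007]
contact_force: [-8.0, -1.7, 4.7]
opening: 0.087
```

Call:
servo_tool(deltas=[{"x": 0.001, "y": 0, "z": 0, "rx": 0, "ry": 0, "rz": 0, "gripper": 100}, {"x": 0.001, "y": 0, "z": 0, "rx": 0, "ry": 0, "rz": 0, "gripper": 100}])

```text
t: 27.65
ee_pos: [0.5385, -0.0595, 0.2017]
tcp_rot: [-1.57, 0.014, -0.006]
contact_force: [-7.6, -2.1, 4.9]
opening: 0.0871
```

Run:
```python
from plant import vision,status
import cv2
im=vision.grab_frame("scene"); cv2.imwrite("pics/s4.png",cv2.resize(im[200:270,205:310],None,fx=7,fy=7,interpolation=cv2.INTER_CUBIC))
```

```text
(no output)
```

View pics/s4.png

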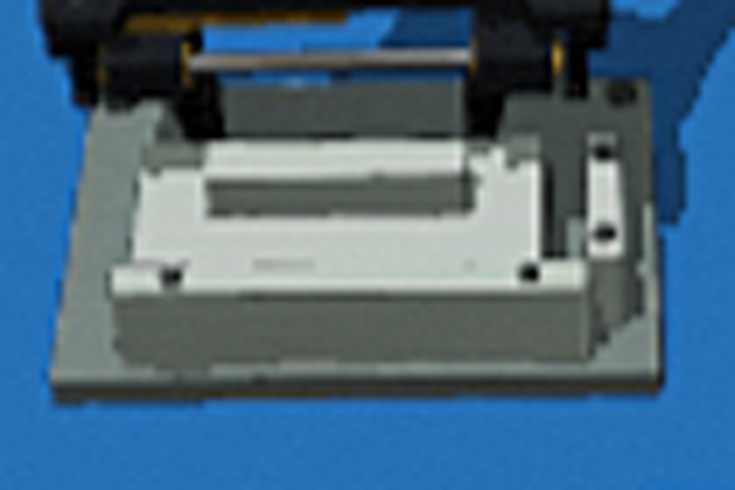

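Call:
servo_tool(deltas=[{"x": 0.001, "y": 0, "z": 0, "rx": 0, "ry": 0, "rz": 0, "gripper": 100}, {"x": 0.002, "y": 0, "z": 0, "rx": 0, "ry": 0, "rz": 0, "gripper": 100}, {"x": 0.002, "y": 0, "z": 0, "rx": 0, "ry": 0, "rz": 0, "gripper": 100}])

```text
t: 28.0
ee_pos: [0.5393, -0.0595, 0.2016]
tcp_rot: [-1.57, 0.017, -0.003]
contact_force: [-10.8, -3.0, 8.1]
opening: 0.0868
```

Call:
servo_tool(deltas=[{"x": 0.001, "y": 0, "z": 0, "rx": 0, "ry": 0, "rz": 0, "gripper": 100}, {"x": 0.002, "y": 0, "z": 0, "rx": 0, "ry": 0, "rz": 0, "gripper": 100}, {"x": 0.002, "y": 0, "z": 0, "rx": 0, "ry": 0, "rz": 0, "gripper": 100}])

```text
t: 28.3
ee_pos: [0.54, -0.0595, 0.2014]
tcp_rot: [-1.569, 0.02, 0.0]
contact_force: [-14.3, -3.9, 8.9]
opening: 0.087
```

Run:
```python
from plant import vision,status
import cv2
im=vision.grab_frame("top"); cv2.imwrite("pics/t4.png",cv2.resize(im[155:240,255:355],None,fx=7,fy=7,interpolation=cv2.INTER_CUBIC))
print(status.read_state())
```

```text
{'t': 28.35, 'joint_pos': array([-0.31487621,  0.73899011,  1.77562945, -0.00411977,  0.63992088,
       -1.8696594 ]), 'dq': array([-4.70659908e-04, -8.69068072e-04,  2.17150660e-03,  7.13773997e-05,
       -8.17756066e-04, -1.69821010e-03]), 'effort': array([  3.33821855, -40.7783854 , -14.65205133,   1.21827498,
        -3.38821359,  -0.3499781 ]), 'ee_pos': array([ 0.53999084, -0.05946115,  0.20142491]), 'tcp_rot': array([-1.56916241e+00,  2.02368538e-02,  3.04069738e-04]), 'contact_force': array([-14.34709691,  -4.48442456,   9.36068432]), 'moment': array([-0.88429348,  2.35810137, -0.33168054]), 'opening': 0.08734139639470204}
```

View pics/t4.png

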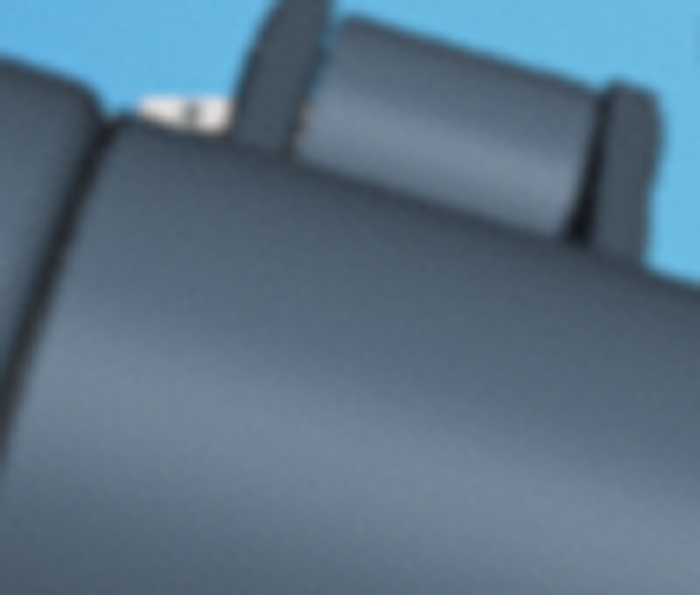

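Call:
servo_tool(deltas=[{"x": -0.006, "y": 0, "z": 0, "rx": 0, "ry": 0, "rz": 0, "gripper": 100}, {"x": -0.02, "y": 0, "z": 0, "rx": 0, "ry": 0, "rz": 0, "gripper": 100}, {"x": -0.03, "y": -0.02, "z": 0, "rx": 0, "ry": 0, "rz": 0, "gripper": 100}, {"x": -0.03, "y": -0.06, "z": 0, "rx": 0, "ry": 0, "rz": 0, "gripper": 100}, {"x": -0.03, "y": -0.1, "z": 0, "rx": 0, "ry": 0, "rz": 0, "gripper": 100}, {"x": -0.03, "y": -0.12, "z": 0, "rx": 0, "ry": 0, "rz": 0, "gripper": 100}])

```text
t: 28.95
ee_pos: [0.5163, -0.0598, 0.3254]
tcp_rot: [-1.574, 0.001, -0.019]
contact_force: [0.5, 0.2, 0.5]
opening: 0.0869
```

Run:
```python
from h import *
b=plan([.5815,-.17,.12],Rtool(-.015))
```

```text
xyz [ 0.0664  0.0245 -0.1093] rot [-0.0063  1.5727  0.0118] |d| 0.13 deg 90.1
```

Call:
servo_tool(deltas=[{"x": 0.006, "y": 0, "z": -0.012, "rx": 0, "ry": 0.145, "rz": 0, "gripper": 20}, {"x": 0.012, "y": 0, "z": -0.024, "rx": 0, "ry": 0.29, "rz": 0, "gripper": 20}, {"x": 0.018, "y": 0, "z": -0.036, "rx": 0, "ry": 0.435, "rz": 0, "gripper": 20}, {"x": 0.025, "y": 0, "z": -0.048, "rx": 0, "ry": 0.58, "rz": 0, "gripper": 20}, {"x": 0.032, "y": 0, "z": -0.06, "rx": 0, "ry": 0.725, "rz": 0, "gripper": 20}, {"x": 0.04, "y": 0, "z": -0.072, "rx": 0, "ry": 0.87, "rz": 0, "gripper": 20}, {"x": 0.048, "y": 0, "z": -0.084, "rx": 0, "ry": 1.015, "rz": 0, "gripper": 20}, {"x": 0.056, "y": 0.01, "z": -0.095, "rx": 0, "ry": 1.16, "rz": 0, "gripper": 20}, {"x": 0.062, "y": 0.02, "z": -0.103, "rx": 0, "ry": 1.305, "rz": 0, "gripper": 20}, {"x": 0.066, "y": 0.024, "z": -0.109, "rx": -0.003, "ry": 1.45, "rz": 0.006, "gripper": 20}, {"x": 0.066, "y": 0.024, "z": -0.109, "rx": -0.006, "ry": 1.573, "rz": 0.012, "gripper": 20}, {"x": 0.066, "y": 0.024, "z": -0.109, "rx": -0.006, "ry": 1.573, "rz": 0.012, "gripper": 20}])

```text
t: 30.15
ee_pos: [0.58, -0.1698, 0.2981]
tcp_rot: [-1.205, 1.226, -1.216]
contact_force: [-0.3, 0.4, 0.1]
opening: 0.0176
```

Run:
```python
from h import *
from plant import vision,status
m=vision.camera_model("wrist");im=vision.grab_frame("wrist"); cv2.imwrite("pics/w16.png",im)
import pickle; pickle.dump(m,open("w16.pkl","wb"))
print(status.read_state()['joint_pos'].round(2))
b=plan([.5815,-.16,.020],Rtool(-.015))
```

```text
[-0.47  0.64  1.58 -0.    0.94 -0.46]
xyz [-0.0094  0.0962  0.0023] rot [ 0.0068  0.0022 -0.0018] |d| 0.097 deg 0.4
```

View pics/w16.png

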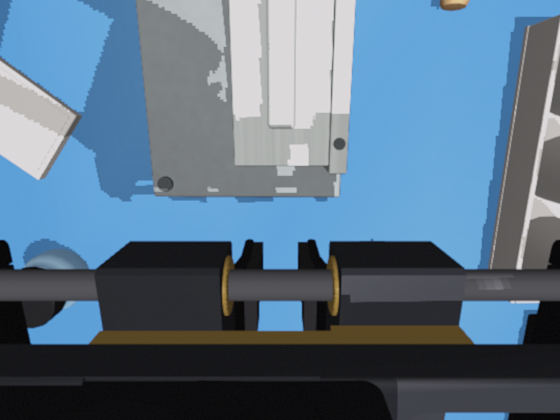

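Call:
servo_tool(deltas=[{"x": -0.001, "y": 0.03, "z": 0.002, "rx": 0.006, "ry": 0.002, "rz": -0.002, "gripper": 20}, {"x": -0.003, "y": 0.06, "z": 0.002, "rx": 0.006, "ry": 0.002, "rz": -0.002, "gripper": 20}, {"x": -0.006, "y": 0.085, "z": 0.002, "rx": 0.006, "ry": 0.002, "rz": -0.002, "gripper": 20}, {"x": -0.008, "y": 0.096, "z": 0.002, "rx": 0.006, "ry": 0.002, "rz": -0.002, "gripper": 20}, {"x": -0.008, "y": 0.096, "z": 0.002, "rx": 0.006, "ry": 0.002, "rz": -0.002, "gripper": 20}])

```text
t: 30.7
ee_pos: [0.5798, -0.1604, 0.2007]
tcp_rot: [-1.205, 1.226, -1.216]
contact_force: [0.2, -0.6, -0.0]
opening: 0.0176
```

Run:
```python
from h import *
b=plan([.581,-.145,.020],Rtool(-.015))
```

```text
xyz [-0.0154 -0.0013  0.001 ] rot [ 0.0059 -0.0003 -0.002 ] |d| 0.015 deg 0.4
```

Call:
servo_tool(deltas=[{"x": -0.006, "y": 0, "z": 0, "rx": 0.005, "ry": 0, "rz": -0.002, "gripper": 20}, {"x": -0.012, "y": 0, "z": 0, "rx": 0.005, "ry": 0, "rz": -0.002, "gripper": 20}, {"x": -0.016, "y": 0, "z": 0, "rx": 0.005, "ry": 0, "rz": -0.002, "gripper": 20}, {"x": -0.019, "y": 0, "z": 0, "rx": 0.005, "ry": 0, "rz": -0.002, "gripper": 20}, {"x": -0.022, "y": 0, "z": 0, "rx": 0.005, "ry": 0, "rz": -0.002, "gripper": 20}])

```text
t: 31.2
ee_pos: [0.5806, -0.1387, 0.2027]
tcp_rot: [-1.201, 1.218, -1.224]
contact_force: [-1.5, -2.7, 0.5]
opening: 0.0172
```

Call:
servo_tool(deltas=[{"x": -0.002, "y": 0, "z": 0, "rx": 0, "ry": 0, "rz": 0, "gripper": 20}, {"x": -0.004, "y": 0, "z": 0, "rx": 0, "ry": 0, "rz": 0, "gripper": 20}, {"x": -0.006, "y": 0, "z": 0, "rx": 0, "ry": 0, "rz": 0, "gripper": 20}, {"x": -0.008, "y": 0, "z": 0, "rx": 0, "ry": 0, "rz": 0, "gripper": 20}])

```text
t: 31.6
ee_pos: [0.5808, -0.132, 0.2026]
tcp_rot: [-1.202, 1.218, -1.225]
contact_force: [-2.2, -4.1, 3.9]
opening: 0.0171
```

Call:
servo_tool(deltas=[{"x": -0.0012, "y": 0, "z": 0, "rx": 0, "ry": 0, "rz": 0, "gripper": 20}, {"x": -0.0024, "y": 0, "z": 0, "rx": 0, "ry": 0, "rz": 0, "gripper": 20}, {"x": -0.0036, "y": 0, "z": 0, "rx": 0, "ry": 0, "rz": 0, "gripper": 20}])

```text
t: 31.9
ee_pos: [0.5809, -0.1277, 0.2022]
tcp_rot: [-1.201, 1.219, -1.224]
contact_force: [-0.1, -4.2, 1.7]
opening: 0.0176
```

Call:
servo_tool(deltas=[{"x": -0.001, "y": 0, "z": 0, "rx": 0, "ry": 0, "rz": 0, "gripper": 20}, {"x": -0.002, "y": 0, "z": 0, "rx": 0, "ry": 0, "rz": 0, "gripper": 20}])

```text
t: 32.1
ee_pos: [0.5809, -0.1253, 0.202]
tcp_rot: [-1.201, 1.22, -1.224]
contact_force: [-0.3, -4.4, 2.5]
opening: 0.0172
```

Call:
servo_tool(deltas=[{"x": -0.001, "y": 0, "z": 0, "rx": 0, "ry": 0, "rz": 0, "gripper": 20}, {"x": -0.002, "y": 0, "z": 0, "rx": 0, "ry": 0, "rz": 0, "gripper": 20}])

```text
t: 32.3
ee_pos: [0.581, -0.1245, 0.2021]
tcp_rot: [-1.204, 1.217, -1.225]
contact_force: [-2.4, -12.4, 2.6]
opening: 0.0176
```

Call:
servo_tool(deltas=[{"x": -0.0007, "y": 0, "z": 0, "rx": 0, "ry": 0, "rz": 0, "gripper": 20}, {"x": -0.0007, "y": 0, "z": 0, "rx": 0, "ry": 0, "rz": 0, "gripper": 20}])

```text
t: 32.5
ee_pos: [0.5809, -0.1245, 0.2021]
tcp_rot: [-1.204, 1.217, -1.225]
contact_force: [-2.1, -11.7, 2.6]
opening: 0.0175
```

Call:
servo_tool(deltas=[{"x": 0.005, "y": 0, "z": 0, "rx": 0, "ry": 0, "rz": 0, "gripper": 20}, {"x": 0.02, "y": 0, "z": 0, "rx": 0, "ry": 0, "rz": 0, "gripper": 20}, {"x": 0.03, "y": -0.02, "z": 0, "rx": 0, "ry": 0, "rz": 0, "gripper": 20}, {"x": 0.03, "y": -0.06, "z": 0, "rx": 0, "ry": 0, "rz": 0, "gripper": 20}, {"x": 0.03, "y": -0.1, "z": 0, "rx": 0, "ry": 0, "rz": 0, "gripper": 20}, {"x": 0.01, "y": -0.12, "z": 0, "rx": 0, "ry": 0, "rz": 0, "gripper": 20}, {"x": 0.0, "y": -0.12, "z": 0, "rx": 0, "ry": 0, "rz": 0, "gripper": 20}, {"x": 0.0, "y": -0.12, "z": 0, "rx": 0, "ry": 0, "rz": 0, "gripper": 20}])

```text
t: 33.3
ee_pos: [0.5799, -0.121, 0.3214]
tcp_rot: [-1.202, 1.221, -1.22]
contact_force: [-1.7, 0.2, 0.2]
opening: 0.0173
```

Run:
```python
from h import *
from plant import vision,status
m=vision.camera_model("wrist");im=vision.grab_frame("wrist"); cv2.imwrite("pics/w17.png",im)
import pickle; pickle.dump(m,open("w17.pkl","wb"))
im=vision.grab_frame("scene"); cv2.imwrite("pics/s17.png",im); cv2.imwrite("pics/s17c.png",cv2.resize(im[200:270,205:310],None,fx=7,fy=7,interpolation=cv2.INTER_CUBIC))
```

```text
(no output)
```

View pics/w17.png

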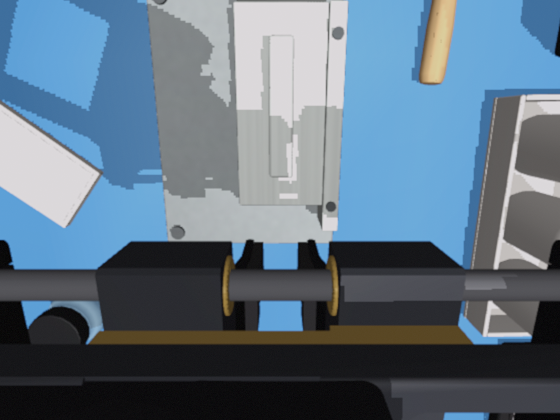

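View pics/s17c.png

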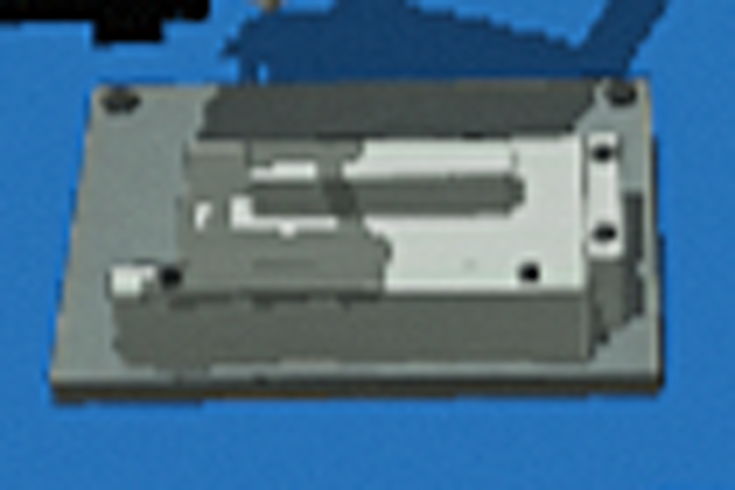

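Run:
```python
from h import *
im=cv2.imread("pics/w17.png"); cv2.imwrite("pics/w17c.png",cv2.resize(im[90:240,215:355],None,fx=4,fy=4,interpolation=cv2.INTER_NEAREST))
```

```text
(no output)
```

View pics/w17c.png

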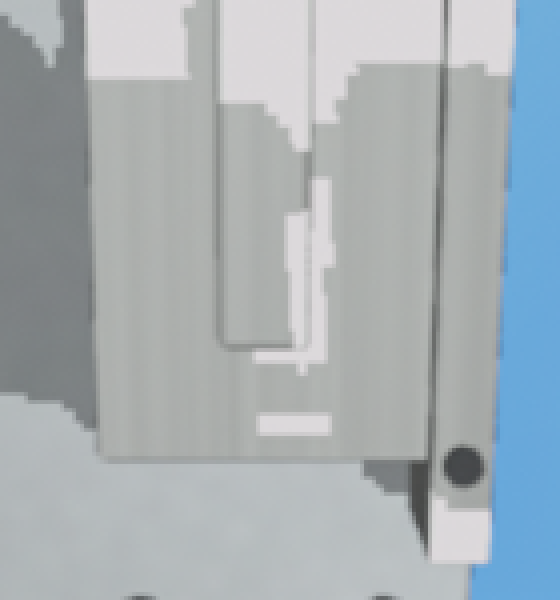

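Run:
```python
from h import *
b=plan([.50,-.048,.12],Rtool(np.pi/2-.015))
```

```text
xyz [-0.0728  0.0185 -0.0811] rot [ 0.0017 -1.572  -0.002 ] |d| 0.111 deg 90.1
```

Call:
servo_tool(deltas=[{"x": -0.007, "y": 0, "z": -0.012, "rx": 0, "ry": -0.145, "rz": 0, "gripper": 100}, {"x": -0.014, "y": 0, "z": -0.024, "rx": 0, "ry": -0.29, "rz": 0, "gripper": 100}, {"x": -0.021, "y": 0, "z": -0.036, "rx": 0, "ry": -0.435, "rz": 0, "gripper": 100}, {"x": -0.028, "y": 0, "z": -0.048, "rx": 0, "ry": -0.58, "rz": 0, "gripper": 100}, {"x": -0.036, "y": 0, "z": -0.06, "rx": 0, "ry": -0.725, "rz": 0, "gripper": 100}, {"x": -0.044, "y": 0, "z": -0.07, "rx": 0, "ry": -0.87, "rz": 0, "gripper": 100}, {"x": -0.052, "y": 0, "z": -0.076, "rx": 0, "ry": -1.015, "rz": 0, "gripper": 100}, {"x": -0.06, "y": 0, "z": -0.081, "rx": 0, "ry": -1.16, "rz": 0, "gripper": 100}, {"x": -0.068, "y": 0, "z": -0.081, "rx": 0, "ry": -1.305, "rz": 0, "gripper": 100}, {"x": -0.073, "y": 0, "z": -0.081, "rx": 0, "ry": -1.45, "rz": 0, "gripper": 100}, {"x": -0.073, "y": 0.01, "z": -0.081, "rx": 0.002, "ry": -1.572, "rz": -0.002, "gripper": 100}, {"x": -0.073, "y": 0.018, "z": -0.081, "rx": 0.002, "ry": -1.572, "rz": -0.002, "gripper": 100}])

```text
t: 34.6
ee_pos: [0.5005, -0.0484, 0.3021]
tcp_rot: [-1.571, 0.012, -0.013]
contact_force: [-0.0, -0.2, 0.4]
opening: 0.0867
```

Run:
```python
from h import *
b=plan([.51,-.048,.020],Rtool(np.pi/2-.015))
```

```text
xyz [0.0094 0.1001 0.0006] rot [ 0.0003 -0.0012  0.0009] |d| 0.101 deg 0.1
```

Call:
servo_tool(deltas=[{"x": 0.008, "y": 0.03, "z": 0, "rx": 0, "ry": -0.001, "rz": 0, "gripper": 100}, {"x": 0.008, "y": 0.06, "z": 0, "rx": 0, "ry": -0.001, "rz": 0, "gripper": 100}, {"x": 0.008, "y": 0.085, "z": 0, "rx": 0, "ry": -0.001, "rz": 0, "gripper": 100}, {"x": 0.009, "y": 0.099, "z": 0, "rx": 0, "ry": -0.001, "rz": 0, "gripper": 100}, {"x": 0.014, "y": 0.0995, "z": 0, "rx": 0, "ry": -0.001, "rz": 0, "gripper": 100}, {"x": 0.02, "y": 0.0995, "z": 0, "rx": 0, "ry": -0.001, "rz": 0, "gripper": 100}, {"x": 0.026, "y": 0.0995, "z": 0, "rx": 0, "ry": -0.001, "rz": 0, "gripper": 100}, {"x": 0.03, "y": 0.0995, "z": 0, "rx": 0, "ry": -0.001, "rz": 0, "gripper": 100}, {"x": 0.03, "y": 0.0995, "z": 0, "rx": 0, "ry": -0.001, "rz": 0, "gripper": 100}])

```text
t: 35.5
ee_pos: [0.5323, -0.0489, 0.2055]
tcp_rot: [-1.573, 0.006, -0.017]
contact_force: [0.7, 0.8, 1.1]
opening: 0.0871
```

Run:
```python
from h import *
b=plan([.537,-.048,.020],Rtool(np.pi/2-.015))
```

```text
xyz [0.0046 0.0035 0.0009] rot [0.0021 0.0004 0.0069] |d| 0.006 deg 0.4
```

Call:
servo_tool(deltas=[{"x": 0.0015, "y": 0.002, "z": 0, "rx": 0.001, "ry": 0, "rz": 0.001, "gripper": 100}, {"x": 0.003, "y": 0.002, "z": 0, "rx": 0.001, "ry": 0, "rz": 0.001, "gripper": 100}, {"x": 0.004, "y": 0.002, "z": 0, "rx": 0.001, "ry": 0, "rz": 0.001, "gripper": 100}, {"x": 0.005, "y": 0.002, "z": 0, "rx": 0.001, "ry": 0, "rz": 0.001, "gripper": 100}])

```text
t: 35.9
ee_pos: [0.5361, -0.0487, 0.2024]
tcp_rot: [-1.571, 0.01, -0.013]
contact_force: [0.8, 0.3, 0.6]
opening: 0.0866
```

Call:
servo_tool(deltas=[{"x": 0.001, "y": 0, "z": 0, "rx": 0, "ry": 0, "rz": 0, "gripper": 100}, {"x": 0.002, "y": 0, "z": 0, "rx": 0, "ry": 0, "rz": 0, "gripper": 100}])

```text
t: 36.1
ee_pos: [0.5377, -0.0487, 0.2023]
tcp_rot: [-1.571, 0.011, -0.012]
contact_force: [-2.7, -1.6, 1.5]
opening: 0.0868
```

Call:
servo_tool(deltas=[{"x": 0.001, "y": 0, "z": 0, "rx": 0, "ry": 0, "rz": 0, "gripper": 100}, {"x": 0.002, "y": 0, "z": 0, "rx": 0, "ry": 0, "rz": 0, "gripper": 100}, {"x": 0.003, "y": 0, "z": 0, "rx": 0, "ry": 0, "rz": 0, "gripper": 100}])

```text
t: 36.4
ee_pos: [0.5389, -0.0487, 0.2021]
tcp_rot: [-1.57, 0.015, -0.007]
contact_force: [-8.3, -2.9, 4.4]
opening: 0.0871
```

Call:
servo_tool(deltas=[{"x": 0.001, "y": 0, "z": 0, "rx": 0, "ry": 0, "rz": -0.004, "gripper": 100}, {"x": 0.002, "y": 0, "z": 0, "rx": 0, "ry": 0, "rz": -0.008, "gripper": 100}, {"x": 0.002, "y": 0, "z": 0, "rx": 0, "ry": 0, "rz": -0.008, "gripper": 100}])

```text
t: 36.7
ee_pos: [0.5388, -0.0486, 0.2018]
tcp_rot: [-1.569, 0.014, -0.008]
contact_force: [-12.8, -2.9, 6.3]
opening: 0.0869
```

Call:
servo_tool(deltas=[{"x": -0.006, "y": 0, "z": 0, "rx": 0, "ry": 0, "rz": 0, "gripper": 100}, {"x": -0.02, "y": 0, "z": 0, "rx": 0, "ry": 0, "rz": 0, "gripper": 100}, {"x": -0.025, "y": -0.03, "z": 0, "rx": 0, "ry": 0, "rz": 0, "gripper": 100}, {"x": -0.025, "y": -0.07, "z": 0, "rx": 0, "ry": 0, "rz": 0, "gripper": 100}, {"x": 0.0, "y": -0.11, "z": 0, "rx": 0, "ry": 0, "rz": 0, "gripper": 100}, {"x": 0.04, "y": -0.13, "z": 0, "rx": 0, "ry": 0, "rz": 0, "gripper": 100}, {"x": 0.08, "y": -0.14, "z": 0, "rx": 0, "ry": 0, "rz": 0, "gripper": 100}, {"x": 0.12, "y": -0.14, "z": 0, "rx": 0, "ry": 0, "rz": 0, "gripper": 100}, {"x": 0.14, "y": -0.14, "z": 0, "rx": 0, "ry": 0, "rz": 0, "gripper": 100}, {"x": 0.14, "y": -0.14, "z": 0, "rx": 0, "ry": 0, "rz": 0, "gripper": 100}])

```text
t: 37.7
ee_pos: [0.6845, -0.051, 0.3442]
tcp_rot: [-1.572, -0.002, -0.024]
contact_force: [0.4, -0.6, 0.8]
opening: 0.087
```

Run:
```python
from h import *
from plant import vision,status
m=vision.camera_model("wrist");im=vision.grab_frame("wrist"); cv2.imwrite("pics/w18.png",im)
import pickle; pickle.dump(m,open("w18.pkl","wb"))
cv2.imwrite("pics/w18c.png",cv2.resize(im[60:240,170:390],None,fx=3.5,fy=3.3,interpolation=cv2.INTER_NEAREST))
```

```text
(no output)
```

View pics/w18.png

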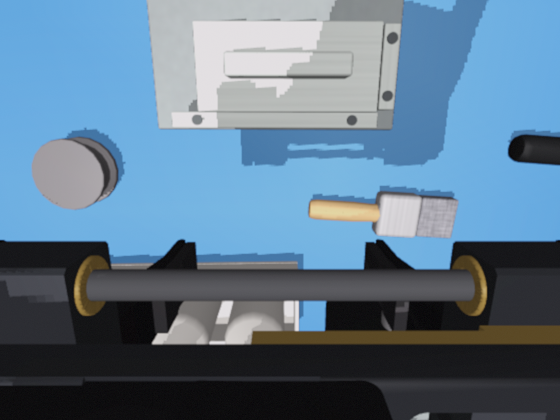

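View pics/w18c.png

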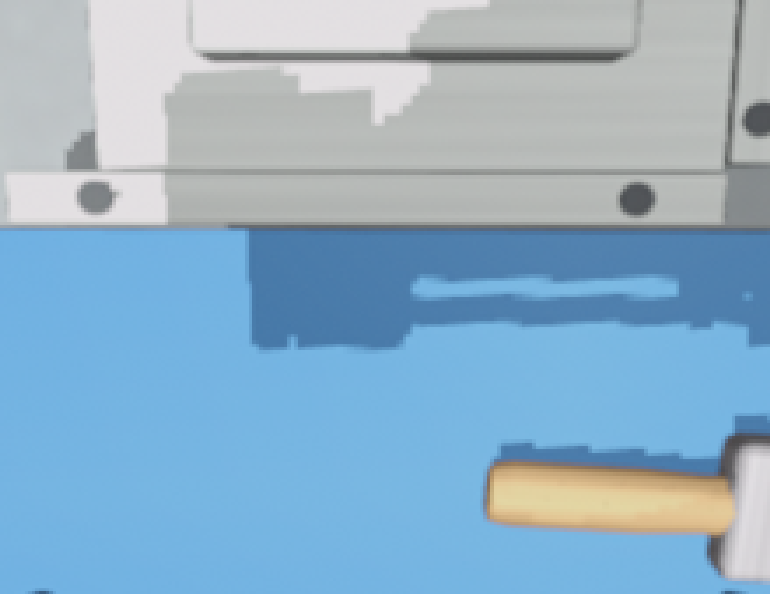

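Call:
servo_tool(deltas=[{"x": -0.04, "y": 0, "z": -0.04, "rx": 0, "ry": 0, "rz": 0, "gripper": 100}, {"x": -0.08, "y": 0, "z": -0.08, "rx": 0, "ry": 0, "rz": 0, "gripper": 100}, {"x": -0.115, "y": 0, "z": -0.12, "rx": 0, "ry": 0, "rz": 0, "gripper": 100}, {"x": -0.13, "y": 0, "z": -0.15, "rx": 0, "ry": 0, "rz": 0, "gripper": 100}, {"x": -0.13, "y": 0, "z": -0.15, "rx": 0, "ry": 0, "rz": 0, "gripper": 100}])

```text
t: 38.25
ee_pos: [0.5455, -0.2028, 0.3425]
tcp_rot: [-1.572, 0.011, -0.023]
contact_force: [0.9, 1.6, 0.6]
opening: 0.0873
```

Run:
```python
from h import *
from plant import vision,status
m=vision.camera_model("wrist");im=vision.grab_frame("wrist"); cv2.imwrite("pics/w19.png",im)
import pickle; pickle.dump(m,open("w19.pkl","wb"))
```

```text
(no output)
```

View pics/w19.png

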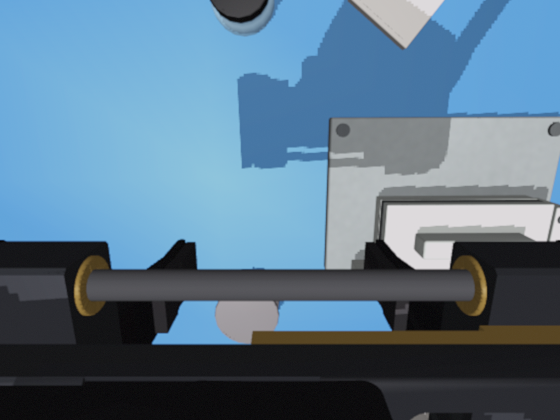

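Run:
```python
import cv2,numpy as np
im=cv2.imread("pics/w19.png"); g=np.clip(im[180:260,360:560].astype(float)*1.5,0,255).astype(np.uint8)
cv2.imwrite("pics/w19c.png",cv2.resize(g,None,fx=4,fy=4,interpolation=cv2.INTER_NEAREST))
```

```text
(no output)
```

View pics/w19c.png

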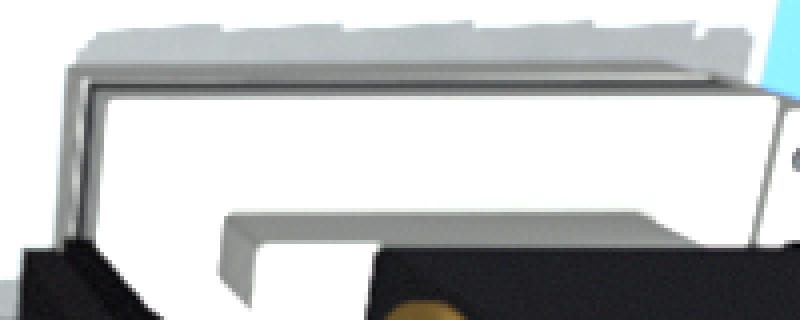

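Run:
```python
from h import *
import pickle
m=pickle.load(open("w19.pkl","rb"))
f=lambda u,v:(360+u/4,180+v/4)
for n,p,z in [("base bottom",(66,65),.015),("press top",(106,97),.050),("grey/light",(78,76),.031),("light/dark",(89,84),.031)]:
    P=onplane(m,[f(*p)],z)[0]; print(n,P.round(4))
P0=onplane(m,[f(106,97)],.050)[0]
for z in (.050,.040,.031,.015): print(z,((proj(m,[[P0[0],P0[1],z]])[0]-[360,180])*4).round(1))
im=cv2.imread("pics/w19.png")
print(im[193:208,440].tolist()); print(im[225,372:392].tolist())
```

```text
base bottom [ 0.5501 -0.1141  0.015 ]
press top [ 0.5487 -0.1155  0.05  ]
grey/light [ 0.5488 -0.1159  0.031 ]
light/dark [ 0.5507 -0.1134  0.031 ]
0.05 [106.  97.]
0.04 [91.9 85.3]
0.031 [80.1 75.5]
0.015 [60.5 59.3]
[[131, 129, 125], [129, 127, 122], [116, 116, 112], [95, 96, 94], [91, 93, 91], [93, 95, 93], [95, 97, 94], [79, 79, 77], [51, 51, 50], [73, 74, 72], [93, 94, 93], [137, 139, 137], [195, 194, 195], [220, 218, 221], [221, 218, 222]]
[[188, 185, 180], [176, 174, 169], [139, 138, 134], [98, 100, 98], [95, 97, 95], [98, 100, 98], [132, 134, 131], [131, 133, 131], [56, 56, 54], [51, 51, 49], [80, 81, 79], [94, 95, 93], [101, 103, 101], [162, 163, 161], [209, 208, 209], [221, 218, 221], [220, 218, 221], [220, 218, 221], [220, 218, 221], [220, 218, 221]]
```

Run:
```python
from h import *
import pickle
m=pickle.load(open("w19.pkl","rb"))
P0=onplane(m,[[385.,225]],.050)[0]
for z in (.050,.040,.031,.015):
    a=proj(m,[P0*[1,1,0]+[0,0,z],(P0+[.03,-.00045,0])*[1,1,0]+[0,0,z]])
    # column where this edge crosses row 225
    t=(225-a[0,1])/(a[1,1]-a[0,1]); print("end",z,(a[0,0]+t*(a[1,0]-a[0,0])).round(2))
P0=onplane(m,[[440,204.2]],.050)[0]
for z in (.050,.040,.031,.015):
    print("side",z,proj(m,[P0*[1,1,0]+[0,0,z]])[0].round(2))
```

```text
end 0.05 385.0
end 0.04 381.31
end 0.031 378.21
end 0.015 373.15
side 0.05 [440.  204.2]
side 0.04 [434.7  201.29]
side 0.031 [430.23 198.83]
side 0.015 [422.89 194.79]
```

Run:
```python
from plant import r,status
print(r.finish_job()); print(status.read_state()['t'])
```

```text
the job is handed in; nothing more can be done
None
the job is handed in; nothing more can be done
```

I built the stack in order (base plate, display panel face up, press plate with its grip bar up). I pushed it against the long stop up to about 14 N, then along it against the end stop up to about 12 N. A last push of about 13 N against the long stop squared it up again. The job was handed in at about 38 s, and no verdict was reported.

- **Final pictures:** The press plate sits parallel and flush to the long stop, with a gap of about 0.5 mm or less at the end stop. Base and press edges agree to about 1 mm.
- **Disagreement:** At the end away from the end stop, one view showed a light strip about 2 pixels wide. It could mean the display panel sits about 1.5 mm in from the other two parts. The press plate's end-stop gap leaves no room for that, so I took it for lighting or the frame edge. I did not check it further.
- **Panel grasp:** The first approach, tilted 30°, ran into a wrist joint limit and stopped short without touching anything. I gripped the panel at 20° instead.
- **Other things on the bench:** I saw no contact with them, but I did not measure their positions at the end.

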